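Clamp the sample stubs in the rack

ROBOT

A 6-joint arm with a two-finger parallel gripper is mounted at the origin on a cart in front of the work surface, level with it; the furniture and walls round the work are solid. World frame = base frame: x ahead of the robot, y to its left, z up, the work surface at z = 0. Lengths are in m, angles in rad, forces in N, time in s.
With the tool pointing down it reaches from about 0.375 to 0.925 m from the base axis. Payload 5.7 kg.
Tool frame: the origin (TCP) lies midway between the tips of the shut fingers; the grasp point (between the pads) lies 19 mm behind it (hold_point_z is the z of the grasp point in the tool frame, in m); z points along the fingers, y is the direction in which the jaws open and shut (so a half turn about z gives the same grasp; the last joint's range is limited). The gripper opens to 85 mm and grips with 20 to 120 N. Pads are 22 mm wide; open, the fingers measure 114 mm over their backs; the gripper's body (76 mm by 85 mm) begins 54 mm behind the grasp point. The pads swing forward as they close: fully open they stand 13 mm farther back than shut.
Start: joints at [-1.289, 0.359, 1.51, -0, 1.272, -0.115], TCP at [0.232, -0.553, 0.231] pointing down, gripper open.
Joint ranges: [-2.97, 2.97], [-1.01, 2.36], [0.21, 2.38], [-0.96, 4.11], [0.2, 2.71], [-2.98, 2.98]. Speed limits (rad/s): [2.39, 2.39, 3.14, 3.14, 3.14, 3.14].

INTERFACE

Orientations are given as a rotation vector (axis times angle).
In Python, from bench import * gives the robot as it stands.
- The arm moves only by the tool move_arm, never from a script. Its argument "commands" is a list of rows, each an object of numbers: "gripper": the opening, from 0 (shut) to 1 (fully open); "dx", "dy", "dz": the shift along the tool's x, y, z in m; "wx", "wy", "wz": the turn, a rotation vector about the tool's x, y, z in rad. A call has 1 to 8 rows; each row shifts and turns the commanded pose from where the row before left it, along the tool's axes as they then stand; what a row does not reach is not made up. A row lasts 1/10 s, in which the tool goes at most 50 mm and 8.59 degrees, less where a joint would pass 70% of its speed; a pose out of reach is approached as far as the arm can. A call with a gripper value outside its range is refused whole. The fingers move at their own pace and stop on an object; "squeeze" is the grip in N (left out, the last holds). Time passes only in rows, so rows that do not move let the fingers close. It gives the time, the measured TCP pose, the force and the opening at its end, in the units of the state.
- state(): the state, without advancing time (a new reading comes with each control period).
- read_camera(name): name is "scene" or "top"; returns the picture (400x640x3 uint8, red, green, blue); there is no depth.
- calibration(name): a dict with "mtx" (3x3 intrinsics, pixels), "dist_coeffs" ([k1, k2, p1, p2, k3] as OpenCV has them; the pictures are not rectified), "xyz" and "rotation" of the camera in the world. Camera axes: x right, y down, z forward; pixel columns grow to the right and rows downward; lengths in m; the calibration is good to about 2 mm. A picture is of the moment at which its call begins. calibration takes no time and is no camera call.
- close_job(): hands the job in, once; it reports no verdict.
The state is a dict: "time_s": time; "q": joint angles; "joint_velocities": joint speeds; "tau": joint torques, N m; "ee_pos": TCP position; "ee_rot": TCP orientation; "wrist_force": force on the tool from outside, world axes, zero at the start; "moment": the same for the moment, N m; "grip_width": finger opening in m.
Only numpy, scipy, OpenCV 4.12 (cv2) and the standard library are available. Lean on these libraries where they do the work, as an engineer would, in place of code of your own. Each camera call takes 0.05 s, during which the arm holds its last target.

TASK

Make the clamp rack ready by turning the torque knob that is still locked back past its detent and swinging the retaining bar up, then load every sample stub standing on the bench into a pocket, one to a pocket, upright and fully down. Swing the bar fully shut over them, and only with the bar shut turn both torque knobs clockwise until each clicks past its detent and stays there. Leave the tape, ring clamp and spanner where they are.

Things in the scene. Friction and masses are not known exactly. Their poses are not given: they have to be found in the camera images.
- clamp_rack: Clamp rack, fixed: base plate 180 (x) x 470 (y) x 10 mm with a raised strip (66 mm wide, top 25 mm up) holding five round pockets in a row along y. Origin under its middle, on the worktop; x points to the hinge side, y along the row. Also knob posts (x -66, y +-180, 80 high) with 90 mm high plunger blocks outside (y +-220), hinge posts (x 75, y +-153, 70 high) and two slim rests for the bar (x -45, y +-140, 72 high).
- bar (a joint): Retaining bar's angle: 0 = shut (level over the pockets), grows as it swings up and back; stop at 2.0. Starts shut. A friction hinge (0.25 N m) holds it at any angle where it is left. Steel frame: side arms (y +-138 mm), flat strip 26 mm wide lying 3 mm above the heads of seated stubs when shut, round handle rod at the free end. An unseated stub keeps it from shutting.
- bar_handle (a point): Middle of the bar's round handle rod (along the rack's y): 12 mm thick, rubber sleeve 13.6 mm thick and 110 mm long about the middle; 44 mm free between rod and flat strip. At bar angle q it is at hinge + (-137 cos q, 0, 137 sin q) mm in rack axes; shut, 75.5 mm above the worktop.
- bar_hinge (a point): Middle of the retaining bar's hinge axis, 75 mm behind (+x) the pocket row and 75.5 mm above the worktop; the axis runs along the rack's y.
- knob_left (a joint): Angle of the left torque knob (rack's +y end): 0 = open, grows clockwise seen from above. Nearly free (0.02 N m) but for a sprung ball detent felt from 0.8 to 1.4, centred at 1.1 (up to 0.2 N m): turned past 1.1 it clicks and springs on to about 1.4 (locked; stop 1.65), turned back below 1.1 it clicks out to about 0.8 (unlocked). Starts unlocked, near 0. Its locking dog points to the rack's +x at 0, over the bar's arm at 1.6.
- knob_left_grip (a point): Point to grip on the left knob's vertical axis, 122 mm above the worktop. The black grip bar is 44 mm long, 14 mm wide, from 95 to 134 mm above the worktop, on a disc 41 mm wide; its long direction is this point's own x axis: along the rack's x at 0, turning with the knob.
- knob_right (a joint): Angle of the right torque knob (rack's -y end): 0 = open, grows clockwise seen from above. Nearly free (0.02 N m) but for a sprung ball detent felt from 0.8 to 1.4, centred at 1.1 (up to 0.2 N m): turned past 1.1 it clicks and springs on to about 1.4 (locked; stop 1.65), turned back below 1.1 it clicks out to about 0.8 (unlocked). Starts locked, near 1.5. Its locking dog points to the rack's -x at 0, over the bar's arm at 1.6.
- knob_right_grip (a point): Point to grip on the right knob's vertical axis, 122 mm above the worktop. The black grip bar is 44 mm long, 14 mm wide, from 95 to 134 mm above the worktop, on a disc 41 mm wide; its long direction is this point's own x axis: along the rack's x at 0, turning with the knob.
- pocket_1 (a point): Pocket 1 of 5 (1 at the rack's +y end, spacing 52 mm): this point is the centre of its floor, 10 mm above the worktop. Round, 43 mm wide, 15 mm deep, slightly chamfered.
- pocket_2 (a point): Pocket 2 of 5 (1 at the rack's +y end, spacing 52 mm): this point is the centre of its floor, 10 mm above the worktop. Round, 43 mm wide, 15 mm deep, slightly chamfered.
- pocket_3 (a point): Pocket 3 of 5 (1 at the rack's +y end, spacing 52 mm): this point is the centre of its floor, 10 mm above the worktop. Round, 43 mm wide, 15 mm deep, slightly chamfered.
- pocket_4 (a point): Pocket 4 of 5 (1 at the rack's +y end, spacing 52 mm): this point is the centre of its floor, 10 mm above the worktop. Round, 43 mm wide, 15 mm deep, slightly chamfered.
- pocket_5 (a point): Pocket 5 of 5 (1 at the rack's +y end, spacing 52 mm): this point is the centre of its floor, 10 mm above the worktop. Round, 43 mm wide, 15 mm deep, slightly chamfered.
- stub_1_center (a point): Sample stub (up to five alike; may be absent): plain steel, 60 mm tall, standing upright on a heavy round foot 39 mm wide and 14 mm high (bevelled below); above it a neck 14 mm wide (14 to 48 mm up), then a round head 22 mm wide and 12 mm high. About 0.1 kg. This point is on its axis, half-way up (30 mm above its underside); z is its axis, up when it stands.
- stub_2_center (a point): Sample stub (up to five alike; may be absent): plain steel, 60 mm tall, standing upright on a heavy round foot 39 mm wide and 14 mm high (bevelled below); above it a neck 14 mm wide (14 to 48 mm up), then a round head 22 mm wide and 12 mm high. About 0.1 kg. This point is on its axis, half-way up (30 mm above its underside); z is its axis, up when it stands.
- stub_3_center (a point): Sample stub (up to five alike; may be absent): plain steel, 60 mm tall, standing upright on a heavy round foot 39 mm wide and 14 mm high (bevelled below); above it a neck 14 mm wide (14 to 48 mm up), then a round head 22 mm wide and 12 mm high. About 0.1 kg. This point is on its axis, half-way up (30 mm above its underside); z is its axis, up when it stands.
- stub_4_center (a point): Sample stub (up to five alike; may be absent): plain steel, 60 mm tall, standing upright on a heavy round foot 39 mm wide and 14 mm high (bevelled below); above it a neck 14 mm wide (14 to 48 mm up), then a round head 22 mm wide and 12 mm high. About 0.1 kg. This point is on its axis, half-way up (30 mm above its underside); z is its axis, up when it stands.
- stub_5_center (a point): Sample stub (up to five alike; may be absent): plain steel, 60 mm tall, standing upright on a heavy round foot 39 mm wide and 14 mm high (bevelled below); above it a neck 14 mm wide (14 to 48 mm up), then a round head 22 mm wide and 12 mm high. About 0.1 kg. This point is on its axis, half-way up (30 mm above its underside); z is its axis, up when it stands.
- tape_roll: Bystander: roll of amber film tape lying flat, 64 mm wide, 13 mm high; origin under its middle.
- ring_clamp: Bystander: small metal ring clamp with a wing nut, lying, 57 x 88 x 17 mm; origin under its middle.
- wrench: Bystander: open-ended spanner lying flat, 28 x 150 x 8 mm; origin under its middle.
Mind the look-alikes: they are no part of the job. What is shaped like the part that bears stub_5_center but purple is not meant. What is shaped like the part that bears stub_1_center but turquoise is not meant.

How it is judged:
By the outcome, as a careful person would: the job done as asked, in the order asked, and still so for the second after the job is handed in, with the robot touching nothing.
Of stub_1, stub_2, stub_3, stub_4, stub_5 only 3 to 5 are there at a start; the rules pass over those that are not, and their reading is None.
At some moment in a run one of stub_1, stub_2, stub_3, stub_4, stub_5 may be knocked a few centimetres aside while the robot is not near it.
Once in a run the grip may slacken for a moment while it holds something.
It also fails if it takes over 210 s, if anything falls off the work surface, if the arm or the gripper's body presses on something with over 40 N, if the wrist force passes 120 N, or if a joint passes its speed limit or range.

## Working session

There is one attempt and no reset: what is moved stays moved. The work goes in short steps, Python scripts to look and compute and a tool call to move; the robot and the scene stay as the last step left them, time stands still between calls to the robot, and variables do not carry over. Pictures are saved under pics/ and viewed, and the job is handed in when it is done.

Besides the shell and the picture viewer there is one more tool, called after ">>>" in YAML: its name, and indented under it one key for each argument. move_arm: Moves the arm, as the interface text tells. Its arguments: {"type":"object","properties":{"commands":{"type":"array"},"squeeze":{"type":"number"}},"required":["commands"]}

```bash
ls; mkdir -p pics; python3 - <<'E'
from bench import *
import cv2
print(state())
for n in ("scene","top"):
    im=read_camera(n); cv2.imwrite(f"pics/{n}0.png",im[:,:,::-1]); print(n,calibration(n))
E
```

```text
pics
{'time_s': 0.0, 'q': array([-1.28913329e+00,  3.59547014e-01,  1.51145451e+00, -3.54124479e-05,
        1.27248349e+00, -1.15102999e-01]), 'joint_velocities': array([-2.88925499e-04,  3.57386587e-04,  5.25859852e-05,  8.79659199e-04,
       -2.71337155e-04,  4.63646985e-04]), 'tau': array([-1.47863877e-03, -5.27625597e+01, -2.78619558e+01, -3.66415852e-04,
        1.32415682e-02,  1.85989285e-05]), 'ee_pos': array([ 0.23164933, -0.55273155,  0.23042017]), 'ee_rot': array([-3.07812586e+00, -6.18803616e-01,  3.00053206e-04]), 'wrist_force': array([ 0.38612084,  0.03697604, -0.13865224]), 'moment': array([-0.01657848, -0.00173662, -0.02972663]), 'grip_width': 0.08544649585760743}
scene {'mtx': array([[448.50704009,   0.        , 322.69285153],
       [  0.        , 448.50704009, 195.44505259],
       [  0.        ,   0.        ,   1.        ]]), 'dist_coeffs': array([-0.08100358,  0.        ,  0.        ,  0.        ,  0.        ]), 'xyz': array([-0.03279315,  0.58026493,  1.10623179]), 'rotation': array([-1.04675558,  2.5500236 , -0.87189365])}
top {'mtx': array([[363.85532263,   0.        , 318.89039719],
       [  0.        , 363.85532263, 199.13414901],
       [  0.        ,   0.        ,   1.        ]]), 'dist_coeffs': array([0.01679116, 0.        , 0.        , 0.        , 0.        ]), 'xyz': array([0.49058088, 0.04269791, 1.07406029]), 'rotation': array([-2.17878165,  2.22254612, -0.08157654])}
```

View pics/scene0.png

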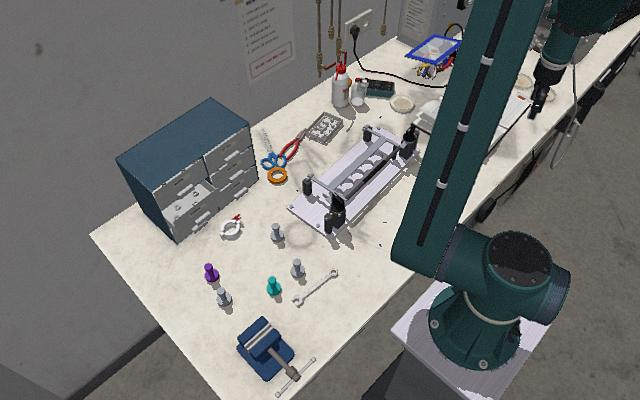

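View pics/top0.png

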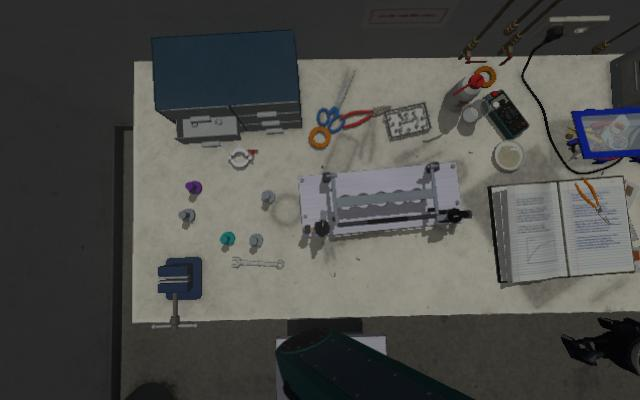

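Top view: three steel stubs at about (267,197), (187,216) and (256,240). The look-alikes are purple (194,187) and turquoise (228,239). The rack is centred near (380,200), with its left end at (310,230) and its right end at (460,215). I'll crop closer next.

```bash
cat > h.py <<'E'
from bench import *
import numpy as np, cv2
from scipy.spatial.transform import Rotation as R
def und(n,uv):
    c=calibration(n); p=cv2.undistortPoints(np.array(uv,float).reshape(-1,1,2),c["mtx"],c["dist_coeffs"]).reshape(-1,2)
    d=np.c_[p,np.ones(len(p))]@R.from_rotvec(c["rotation"]).as_matrix().T
    return np.array(c["xyz"]),d
def onz(n,uv,z):
    o,d=und(n,uv); return o+d*((z-o[2])/d[:,2])[:,None]
def proj(n,P):
    c=calibration(n); Rm=R.from_rotvec(c["rotation"]).as_matrix().T
    t=-Rm@np.array(c["xyz"])
    return cv2.projectPoints(np.array(P,float).reshape(-1,1,3),cv2.Rodrigues(Rm)[0],t,c["mtx"],c["dist_coeffs"])[0].reshape(-1,2)
def crop(im,x0,y0,x1,y1,f,name):
    cv2.imwrite("pics/"+name+".png",cv2.resize(im[y0:y1,x0:x1,::-1],None,fx=f,fy=f,interpolation=cv2.INTER_CUBIC))
E
python3 - <<'E'
from h import *
t=cv2.imread("pics/top0.png")[:,:,::-1]; s=cv2.imread("pics/scene0.png")[:,:,::-1]
crop(t,290,150,480,250,4.2,"ct"); crop(s,280,110,440,240,4.6,"cs"); crop(t,130,140,310,280,4.2,"cst"); 
for z in (0,0.01): print(onz("top",[(267,197),(187,216),(256,240),(299,178),(303,240),(457,164),(467,223)],z).round(3))
E
```

```text
[[ 0.561  0.177  0.   ]
 [ 0.51   0.41   0.   ]
 [ 0.435  0.21   0.   ]
 [ 0.616  0.081  0.   ]
 [ 0.432  0.073  0.   ]
 [ 0.649 -0.391  0.   ]
 [ 0.472 -0.413  0.   ]]
[[ 0.56   0.175  0.01 ]
 [ 0.51   0.407  0.01 ]
 [ 0.436  0.209  0.01 ]
 [ 0.614  0.081  0.01 ]
 [ 0.433  0.072  0.01 ]
 [ 0.647 -0.387  0.01 ]
 [ 0.473 -0.409  0.01 ]]
```

View pics/ct.png

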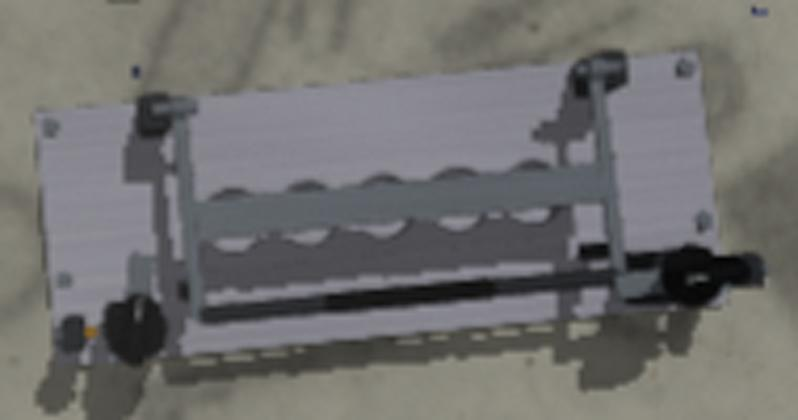

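View pics/cs.png

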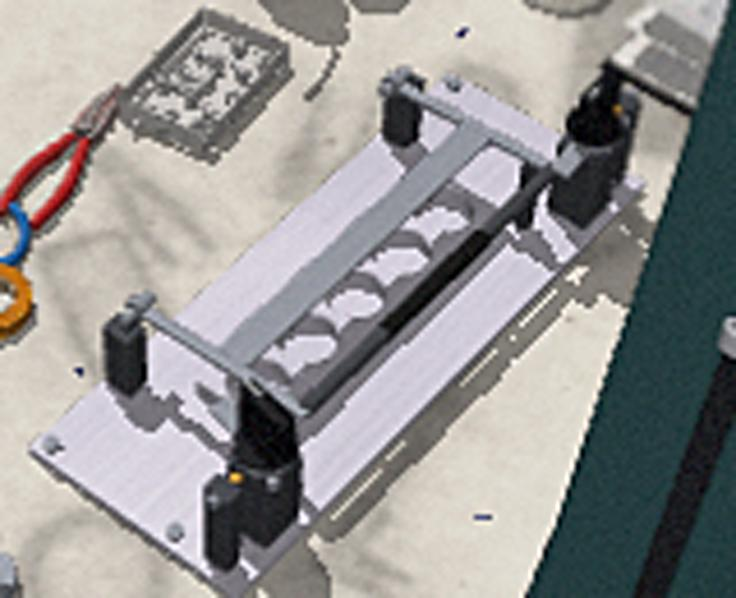

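View pics/cst.png

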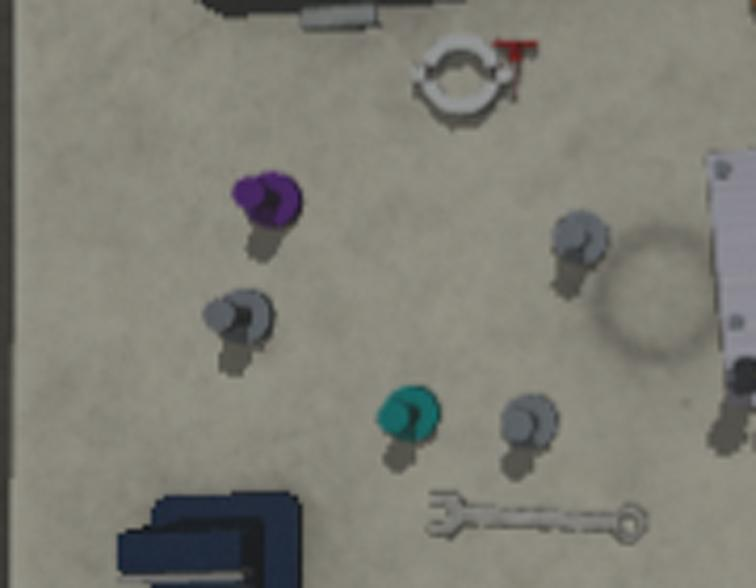

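```bash
cat >> h.py <<'E'
def rack(o,yaw):
    c,s=np.cos(yaw),np.sin(yaw); M=np.array([[c,-s,0],[s,c,0],[0,0,1]])
    return lambda p:(np.array(p,float)/1000)@M.T+np.array([o[0],o[1],0])
E
python3 - <<'E'
from h import *
f=lambda l,x,y,k:[(a/k+x,b/k+y) for a,b in l]
h=f([(573,236),(221,315),(520,422)],130,140,4.2); ft=f([(582,240),(246,318),(531,421)],130,140,4.2)
print(onz("top",h,.06).round(4),onz("top",ft,.012).round(4))
c=onz("top",f([(37,113),(697,52)],290,150,4.2),.01); d=c[0]-c[1]; print(c,np.linalg.norm(d))
yaw=np.arctan2(-d[0],d[1]); o=c.mean(0)-.09*np.array([np.cos(yaw),np.sin(yaw),0]); print(o,yaw)
r=rack(o,yaw)
P=[(90,235,10),(90,-235,10),(-90,-235,10),(-90,235,10),(-66,180,134),(-66,-180,134),(75,0,75.5),(-62,0,75.5),(-62,55,75.5),(-62,-55,75.5)]+[(0,y,25) for y in(104,52,0,-52,-104)]+[(-66,220,90),(-66,-220,90),(75,153,70),(75,-153,70)]
for n,b in (("top",(290,150,480,250,4.2)),("scene",(280,110,440,240,4.6))):
    im=cv2.imread(f"pics/{n}0.png"); x0,y0,x1,y1,k=b
    im=cv2.resize(im[y0:y1,x0:x1],None,fx=k,fy=k,interpolation=cv2.INTER_CUBIC)
    for p in proj(n,r(P)): cv2.circle(im,(int((p[0]-x0+.5)*k),int((p[1]-y0+.5)*k)),3,(0,0,255),-1)
    cv2.imwrite(f"pics/ov_{n}.png",im)
E
```

```text
[[0.5593 0.1707 0.06  ]
 [0.5117 0.4019 0.06  ]
 [0.4373 0.2069 0.06  ]] [[0.5596 0.1705 0.012 ]
 [0.5103 0.4018 0.012 ]
 [0.4353 0.2071 0.012 ]]
[[ 0.61761109  0.08147453  0.01      ]
 [ 0.65207746 -0.3837428   0.01      ]] 0.4664923315817672
[ 0.54509026 -0.1577837   0.01      ] 0.0739514995397854
```

View pics/ov_top.png

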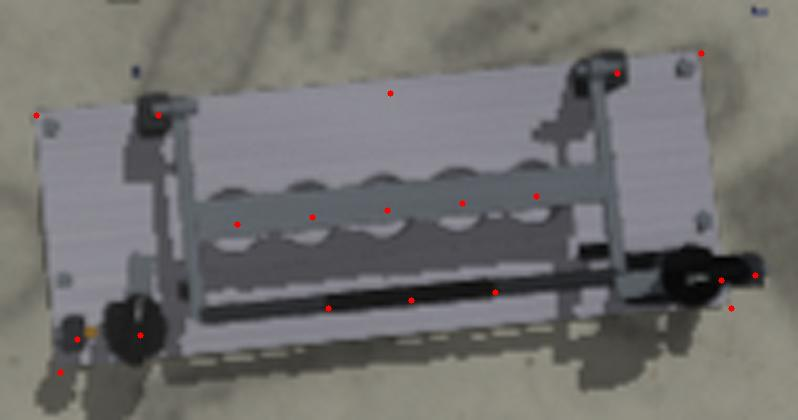

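View pics/ov_scene.png

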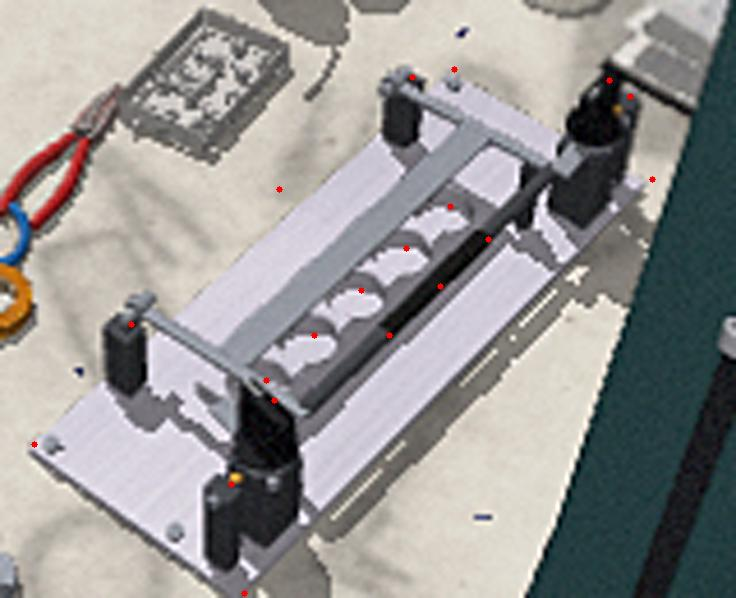

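```bash
python3 - <<'E'
from h import *
from scipy.optimize import least_squares
T=[((37,113),(90,235,10)),((697,52),(90,-235,10)),((410,297),(-62,0,75.5)),((73,334),(-66,220,90)),((56,362),(-90,235,10)),((760,268),(-66,-220,90))]
S=[((30,455),(90,235,10)),((243,597),(-90,235,10)),((641,182),(-90,-235,10)),((437,286),(-62,0,75.5)),((407,75),(75,-146,78)),((140,308),(75,146,78))]
def px(l,x0,y0,k): return np.array([((a+.5)/k-.5+x0,(b+.5)/k-.5+y0) for (a,b),_ in l])
pt=px(T,290,150,4.2); ps=px(S,280,110,4.6); Pt=[p for _,p in T]; Ps=[p for _,p in S]
def res(v,w=(1,1)):
    r=rack(v[:2],v[2]); return np.r_[(proj("top",r(Pt))-pt).ravel()*w[0],(proj("scene",r(Ps))-ps).ravel()*w[1]]
for w in ((1,1),(1,0),(0,1)):
    s=least_squares(lambda v:res(v,w),[.545,-.158,.074],loss="soft_l1"); print(w,s.x.round(4)); 
    if w==(1,1): print(res(s.x).reshape(-1,2).round(1))
E
```

```text
(1, 1) [ 0.5469 -0.1565  0.0749]
[[-0.7 -0.1]
 [ 0.5 -0.4]
 [-0.1  0.1]
 [ 0.4  0.6]
 [ 0.5  1.9]
 [-1.7  0.8]
 [ 0.2 -2.5]
 [-0.6 -0.9]
 [ 1.6 -0.8]
 [-0.1 -0. ]
 [-0.8 -0.3]
 [-1.2  0.4]]
(1, 0) [ 0.548  -0.1569  0.072 ]
(0, 1) [ 0.5451 -0.1552  0.0806]
```

```bash
cat >> h.py <<'E'
O=(.547,-.1565); YAW=.0735
RK=rack(O,YAW)
def go(x,y,z,psi=None):
    """needed tool-frame shift (m) & wz to put TCP at x,y,z, tool down, with yaw psi"""
    st=state(); Rm=R.from_rotvec(st["ee_rot"]).as_matrix(); p=np.arctan2(Rm[1,0],Rm[0,0])
    d=Rm.T@(np.array([x,y,z])-st["ee_pos"])
    w=0 if psi is None else -((psi-p+np.pi)%(2*np.pi)-np.pi)
    print("t %.1f psi %.3f pos %s tool-z %s F %s w %.4f | d %s wz %.3f"%(st["time_s"],p,st["ee_pos"].round(4),Rm[:,2].round(3),st["wrist_force"].round(1),st["grip_width"],d.round(4),w))
E
python3 - <<'E'
from h import *
k=RK((-66,-180,0)); print(k, RK((-66,180,0)))
go(k[0],k[1],.18,1.71-.07+.0)
E
```

```text
[ 0.49439629 -0.34086065  0.        ] [0.4679601  0.01816738 0.        ]
t 0.1 psi 0.397 pos [ 0.2317 -0.5528  0.2305] tool-z [-0.     0.002 -1.   ] F [-0.8  0.1  1.1] w 0.0857 | d [ 0.3242 -0.0939  0.0508] wz -1.243
```

>>> move_arm:
  commands:
    - {"dx": 0.036, "dy": -0.01, "dz": 0.005}
    - {"dx": 0.036, "dy": -0.01, "dz": 0.005}
    - {"dx": 0.036, "dy": -0.01, "dz": 0.005}
    - {"dx": 0.036, "dy": -0.01, "dz": 0.005}
    - {"dx": 0.036, "dy": -0.01, "dz": 0.005}
    - {"dx": 0.036, "dy": -0.01, "dz": 0.005}
    - {"dx": 0.036, "dy": -0.01, "dz": 0.005}
    - {"dx": 0.036, "dy": -0.01, "dz": 0.005}

```text
$.commands[0]: bad value
```

>>> move_arm:
  commands:
    - {"wz": -0.149}
    - {"wz": -0.149}
    - {"wz": -0.149}
    - {"wz": -0.149}
    - {"wz": -0.149}
    - {"wz": -0.149}
    - {"wz": -0.149}
    - {"wz": -0.149}

```text
$.commands[0]: bad value
```

```bash
python3 - <<'E'
from h import *
k=RK((-66,-180,0)); go(k[0],k[1],.16,1.715)
E
```

```text
t 0.1 psi 0.397 pos [ 0.2317 -0.5528  0.2305] tool-z [-0.     0.002 -1.   ] F [-0.8  0.1  1.1] w 0.0857 | d [ 0.3242 -0.0938  0.0708] wz -1.318
```

>>> move_arm:
  commands:
    - {"gripper": 1, "dx": 0.036, "dy": -0.01, "dz": 0.005, "wx": 0, "wy": 0, "wz": 0}
    - {"gripper": 1, "dx": 0.036, "dy": -0.01, "dz": 0.005, "wx": 0, "wy": 0, "wz": 0}

```text
time_s: 0.3
ee_pos: [0.2905, -0.507, 0.2208]
ee_rot: [-3.08, -0.615, 0.0]
wrist_force: [1.0, -0.0, 0.3]
grip_width: 0.0853
```

>>> move_arm:
  commands:
    - {"gripper": 1, "dx": 0.04, "dy": -0.012, "dz": 0.008}

```text
$.commands[0]: bad value
```

>>> move_arm:
  commands:
    - {"gripper": 1, "dx": 0.04, "dy": -0.012, "dz": 0.008, "wx": 0, "wy": 0, "wz": 0}
    - {"gripper": 1, "dx": 0.04, "dy": -0.012, "dz": 0.008, "wx": 0, "wy": 0, "wz": 0}
    - {"gripper": 1, "dx": 0.04, "dy": -0.012, "dz": 0.008, "wx": 0, "wy": 0, "wz": 0}
    - {"gripper": 1, "dx": 0.04, "dy": -0.012, "dz": 0.008, "wx": 0, "wy": 0, "wz": 0}
    - {"gripper": 1, "dx": 0.04, "dy": -0.012, "dz": 0.008, "wx": 0, "wy": 0, "wz": 0}
    - {"gripper": 1, "dx": 0.04, "dy": -0.012, "dz": 0.008, "wx": 0, "wy": 0, "wz": 0}

```text
time_s: 0.9
ee_pos: [0.485, -0.3465, 0.1726]
ee_rot: [-3.079, -0.619, 0.001]
wrist_force: [0.1, -0.8, -0.0]
grip_width: 0.0854
```

>>> move_arm:
  commands:
    - {"gripper": 1, "dx": 0, "dy": 0, "dz": 0, "wx": 0, "wy": 0, "wz": -0.149}
    - {"gripper": 1, "dx": 0, "dy": 0, "dz": 0, "wx": 0, "wy": 0, "wz": -0.149}
    - {"gripper": 1, "dx": 0, "dy": 0, "dz": 0, "wx": 0, "wy": 0, "wz": -0.149}
    - {"gripper": 1, "dx": 0, "dy": 0, "dz": 0, "wx": 0, "wy": 0, "wz": -0.149}
    - {"gripper": 1, "dx": 0, "dy": 0, "dz": 0, "wx": 0, "wy": 0, "wz": -0.149}
    - {"gripper": 1, "dx": 0, "dy": 0, "dz": 0, "wx": 0, "wy": 0, "wz": -0.149}
    - {"gripper": 1, "dx": 0, "dy": 0, "dz": 0, "wx": 0, "wy": 0, "wz": -0.149}
    - {"gripper": 1, "dx": 0, "dy": 0, "dz": 0, "wx": 0, "wy": 0, "wz": -0.149}

```text
time_s: 1.7
ee_pos: [0.4838, -0.3476, 0.1728]
ee_rot: [-2.194, -2.247, -0.0]
wrist_force: [0.1, -0.1, -0.4]
grip_width: 0.0852
```

```bash
python3 - <<'E'
from h import *
k=RK((-66,-180,0)); go(k[0],k[1],.15,1.715)
E
```

```text
t 1.7 psi 1.595 pos [ 0.4838 -0.3476  0.1728] tool-z [-0.001  0.001 -1.   ] F [ 0.1 -0.1 -0.4] w 0.0852 | d [0.0065 0.0108 0.0228] wz -0.120
```

>>> move_arm:
  commands:
    - {"gripper": 1, "dx": 0.006, "dy": 0.011, "dz": 0.02, "wx": 0, "wy": 0, "wz": 0}
    - {"gripper": 1, "dx": 0, "dy": 0, "dz": 0, "wx": 0, "wy": 0, "wz": -0.12}
    - {"gripper": 1, "dx": 0, "dy": 0, "dz": 0, "wx": 0, "wy": 0, "wz": 0}

```text
time_s: 2.0
ee_pos: [0.4945, -0.3411, 0.1523]
ee_rot: [-2.06, -2.369, -0.0]
wrist_force: [1.0, -0.1, 0.4]
grip_width: 0.0853
```

```bash
python3 - <<'E'
from h import *
k=RK((-66,-180,0)); go(k[0],k[1],.103,1.715)
s=read_camera("scene"); crop(s,340,80,460,180,6,"k1s"); t=read_camera("top"); crop(t,400,150,520,250,6,"k1t")
E
```

```text
t 2.0 psi 1.710 pos [ 0.4945 -0.3411  0.1523] tool-z [-0.002  0.001 -1.   ] F [ 1.  -0.1  0.4] w 0.0853 | d [ 0.0001 -0.      0.0493] wz -0.005
```

View pics/k1s.png

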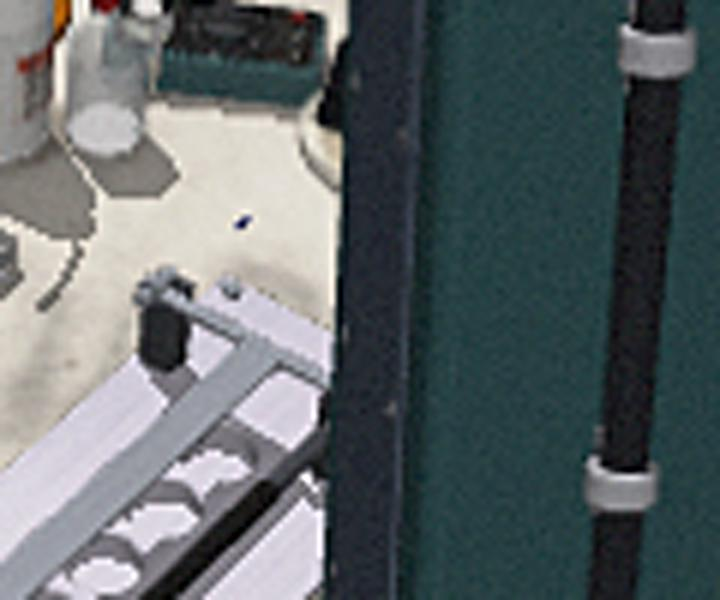

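View pics/k1t.png

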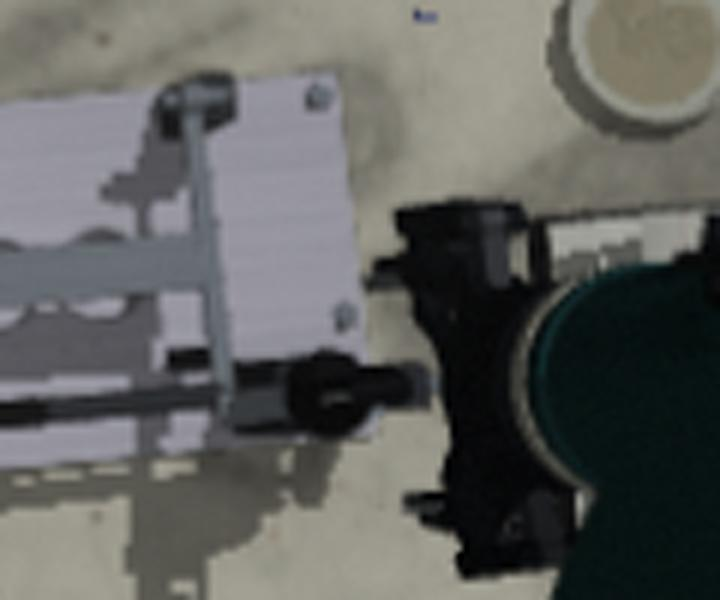

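```bash
python3 - <<'E'
from h import *
p=state()["ee_pos"]; f=lambda q:((q-[400,150]+.5)*6).round()
print(f(proj("top",[p,p+[0,0,.013]])))
print(f(proj("top",RK([(-66,-180,134),(-66,-180,90),(-66,-180,95),(-66,-220,90),(-66,-202,134),(-66,-158,134)]))))
E
```

```text
[[388. 394.]
 [401. 394.]]
[[368. 396.]
 [328. 397.]
 [333. 397.]
 [416. 389.]
 [418. 391.]
 [317. 401.]]
```

>>> move_arm:
  squeeze: 30
  commands:
    - {"gripper": 1, "dx": 0, "dy": 0, "dz": 0.025, "wx": 0, "wy": 0, "wz": 0}
    - {"gripper": 0.7, "dx": 0, "dy": 0, "dz": 0.024, "wx": 0, "wy": 0, "wz": 0}
    - {"gripper": 0, "dx": 0, "dy": 0, "dz": 0, "wx": 0, "wy": 0, "wz": 0}
    - {"gripper": 0, "dx": 0, "dy": 0, "dz": 0, "wx": 0, "wy": 0, "wz": 0}
    - {"gripper": 0, "dx": 0, "dy": 0, "dz": 0, "wx": 0, "wy": 0, "wz": 0}
    - {"gripper": 0, "dx": 0, "dy": 0, "dz": 0, "wx": 0, "wy": 0, "wz": 0}
    - {"gripper": 0, "dx": 0, "dy": 0, "dz": 0, "wx": 0, "wy": 0, "wz": 0}
    - {"gripper": 0, "dx": 0, "dy": 0, "dz": 0, "wx": 0, "wy": 0, "wz": 0}

```text
time_s: 2.9
ee_pos: [0.495, -0.3426, 0.1058]
ee_rot: [2.062, 2.368, -0.002]
wrist_force: [-4.2, -1.8, 5.3]
grip_width: 0.0133
```

```bash
python3 - <<'E'
from h import *
k=RK((-66,-180,0)); go(k[0],k[1],.103,1.715); print(state()["moment"])
E
```

```text
t 2.9 psi 1.709 pos [ 0.495  -0.3426  0.1058] tool-z [ 0.001 -0.002 -1.   ] F [-4.2 -1.8  5.3] w 0.0133 | d [ 0.0018 -0.0003  0.0028] wz -0.006
[-0.07352317  0.53726554  0.08015008]
```

>>> move_arm:
  commands:
    - {"gripper": 0, "dx": 0, "dy": 0, "dz": -0.002, "wx": 0, "wy": 0, "wz": -0.08}
    - {"gripper": 0, "dx": 0, "dy": 0, "dz": 0, "wx": 0, "wy": 0, "wz": -0.08}
    - {"gripper": 0, "dx": 0, "dy": 0, "dz": 0, "wx": 0, "wy": 0, "wz": -0.08}
    - {"gripper": 0, "dx": 0, "dy": 0, "dz": 0, "wx": 0, "wy": 0, "wz": -0.08}

```text
time_s: 3.3
ee_pos: [0.4961, -0.3421, 0.106]
ee_rot: [1.655, 2.668, 0.001]
wrist_force: [6.2, -0.5, -10.7]
grip_width: 0.0133
```

```bash
python3 - <<'E'
from h import *
k=RK((-66,-180,0)); go(k[0],k[1],.103,1.715); print(state()["moment"])
E
```

```text
t 3.3 psi 2.031 pos [ 0.4961 -0.3421  0.106 ] tool-z [ 0.002 -0.001 -1.   ] F [  6.2  -0.5 -10.7] w 0.0133 | d [ 0.0019 -0.001   0.003 ] wz 0.316
[-0.10842566 -0.88006877 -0.06044455]
```

>>> move_arm:
  commands:
    - {"gripper": 0, "dx": 0, "dy": 0, "dz": 0.001, "wx": 0, "wy": 0, "wz": -0.11}
    - {"gripper": 0, "dx": 0, "dy": 0, "dz": 0, "wx": 0, "wy": 0, "wz": -0.11}
    - {"gripper": 0, "dx": 0, "dy": 0, "dz": 0, "wx": 0, "wy": 0, "wz": -0.11}
    - {"gripper": 0, "dx": 0, "dy": 0, "dz": 0, "wx": 0, "wy": 0, "wz": -0.11}
    - {"gripper": 0, "dx": 0, "dy": 0, "dz": 0, "wx": 0, "wy": 0, "wz": -0.11}
    - {"gripper": 0, "dx": 0, "dy": 0, "dz": 0, "wx": 0, "wy": 0, "wz": -0.11}
    - {"gripper": 0, "dx": 0, "dy": 0, "dz": 0, "wx": 0, "wy": 0, "wz": -0.11}
    - {"gripper": 0, "dx": 0, "dy": 0, "dz": 0, "wx": 0, "wy": 0, "wz": -0.11}

```text
time_s: 4.1
ee_pos: [0.4984, -0.3394, 0.106]
ee_rot: [0.36, 3.115, 0.006]
wrist_force: [10.9, 10.7, -2.0]
grip_width: 0.0135
```

```bash
python3 - <<'E'
from h import *
k=RK((-66,-180,0)); go(k[0],k[1],.103,1.715); print(state()["moment"])
E
```

```text
t 4.1 psi 2.911 pos [ 0.4984 -0.3394  0.106 ] tool-z [ 0.006  0.003 -1.   ] F [10.9 10.7 -2. ] w 0.0135 | d [ 0.0036 -0.0024  0.0029] wz 1.196
[ 1.77847656 -1.77549817 -0.11632458]
```

>>> move_arm:
  commands:
    - {"gripper": 0.5, "dx": 0, "dy": 0, "dz": 0, "wx": 0, "wy": 0, "wz": 0}
    - {"gripper": 0.6, "dx": 0, "dy": 0, "dz": 0, "wx": 0, "wy": 0, "wz": 0}
    - {"gripper": 0.6, "dx": 0, "dy": 0, "dz": 0, "wx": 0, "wy": 0, "wz": 0}
    - {"gripper": 0.6, "dx": 0, "dy": 0, "dz": -0.03, "wx": 0, "wy": 0, "wz": 0}
    - {"gripper": 0.6, "dx": 0, "dy": 0, "dz": -0.03, "wx": 0, "wy": 0, "wz": 0}
    - {"gripper": 0.6, "dx": 0, "dy": 0, "dz": 0, "wx": 0, "wy": 0, "wz": 0}

```text
time_s: 4.7
ee_pos: [0.4971, -0.3441, 0.1696]
ee_rot: [0.366, 3.114, -0.007]
wrist_force: [1.2, -0.6, -0.4]
grip_width: 0.0509
```

```bash
sed -i 's/^O=.*/O=(.547,-.1543); YAW=.0735/' h.py; python3 - <<'E'
from h import *
k=RK((-62,0,0)); print(k); go(k[0],k[1],.14,YAW+np.pi/2); go(k[0],k[1],.0565,YAW-np.pi/2)
s=read_camera("scene"); crop(s,280,100,460,240,4.4,"k2s")
E
```

```text
[ 0.48516739 -0.1588529   0.        ]
t 4.7 psi 2.908 pos [ 0.4971 -0.3441  0.1696] tool-z [ 0.006 -0.005 -1.   ] F [ 1.2 -0.6 -0.4] w 0.0509 | d [0.0548 0.1776 0.0286] wz 1.263
t 4.7 psi 2.908 pos [ 0.4971 -0.3441  0.1696] tool-z [ 0.006 -0.005 -1.   ] F [ 1.2 -0.6 -0.4] w 0.0509 | d [0.0554 0.1779 0.1121] wz -1.878
```

View pics/k2s.png

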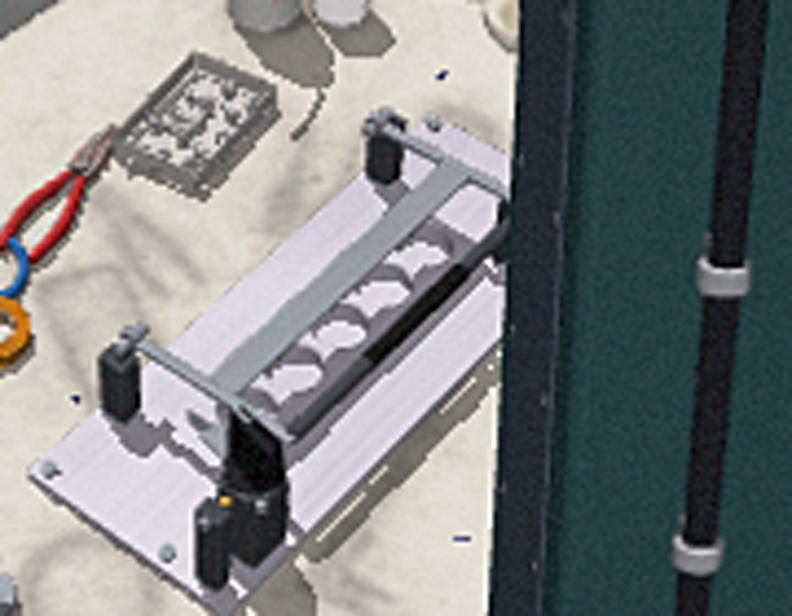

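>>> move_arm:
  commands:
    - {"gripper": 0.5, "dx": 0.018, "dy": 0.044, "dz": 0, "wx": 0, "wy": 0, "wz": 0}
    - {"gripper": 0.5, "dx": 0.018, "dy": 0.044, "dz": 0, "wx": 0, "wy": 0, "wz": 0}
    - {"gripper": 0.5, "dx": 0.018, "dy": 0.044, "dz": 0, "wx": 0, "wy": 0, "wz": 0}
    - {"gripper": 0.5, "dx": 0.0, "dy": 0.044, "dz": 0, "wx": 0, "wy": 0, "wz": 0}
    - {"gripper": 0.5, "dx": 0, "dy": 0, "dz": 0, "wx": 0, "wy": 0, "wz": 0.14}
    - {"gripper": 0.5, "dx": 0, "dy": 0, "dz": 0, "wx": 0, "wy": 0, "wz": 0.14}
    - {"gripper": 0.5, "dx": 0, "dy": 0, "dz": 0, "wx": 0, "wy": 0, "wz": 0.14}
    - {"gripper": 0.5, "dx": 0, "dy": 0, "dz": 0, "wx": 0, "wy": 0, "wz": 0.14}

```text
time_s: 5.55
ee_pos: [0.4822, -0.1576, 0.1643]
ee_rot: [-1.221, -2.893, 0.0]
wrist_force: [0.4, -0.2, 0.8]
grip_width: 0.0428
```

>>> move_arm:
  commands:
    - {"gripper": 0.5, "dx": 0, "dy": 0, "dz": 0, "wx": 0, "wy": 0, "wz": 0.14}
    - {"gripper": 0.5, "dx": 0, "dy": 0, "dz": 0, "wx": 0, "wy": 0, "wz": 0.14}
    - {"gripper": 0.5, "dx": 0, "dy": 0, "dz": 0, "wx": 0, "wy": 0, "wz": 0.14}
    - {"gripper": 0.5, "dx": 0, "dy": 0, "dz": 0, "wx": 0, "wy": 0, "wz": 0.14}
    - {"gripper": 0.5, "dx": 0, "dy": 0, "dz": 0, "wx": 0, "wy": 0, "wz": 0.14}
    - {"gripper": 0.5, "dx": 0, "dy": 0, "dz": 0, "wx": 0, "wy": 0, "wz": 0}

```text
time_s: 6.15
ee_pos: [0.4822, -0.1578, 0.1644]
ee_rot: [-2.134, -2.303, 0.001]
wrist_force: [0.4, 0.8, -0.4]
grip_width: 0.0426
```

```bash
python3 - <<'E'
from h import *
k=RK((-62,0,0)); go(k[0],k[1],.12,YAW+np.pi/2)
E
```

```text
t 6.2 psi 1.647 pos [ 0.4822 -0.1578  0.1644] tool-z [-0.002  0.001 -1.   ] F [ 0.4  0.8 -0.4] w 0.0426 | d [-0.0013  0.003   0.0444] wz 0.003
```

>>> move_arm:
  squeeze: 30
  commands:
    - {"gripper": 0.5, "dx": -0.001, "dy": 0.003, "dz": 0.03, "wx": 0, "wy": 0, "wz": 0}
    - {"gripper": 0.5, "dx": 0, "dy": 0, "dz": 0.03, "wx": 0, "wy": 0, "wz": 0}
    - {"gripper": 0.5, "dx": 0, "dy": 0, "dz": 0.02, "wx": 0, "wy": 0, "wz": 0}
    - {"gripper": 0.5, "dx": 0, "dy": 0, "dz": 0.015, "wx": 0, "wy": 0, "wz": 0}
    - {"gripper": 0.5, "dx": 0, "dy": 0, "dz": 0.013, "wx": 0, "wy": 0, "wz": 0}
    - {"gripper": 0.5, "dx": 0, "dy": 0, "dz": 0, "wx": 0, "wy": 0, "wz": 0}

```text
time_s: 6.75
ee_pos: [0.4843, -0.1581, 0.0553]
ee_rot: [-2.127, -2.306, 0.002]
wrist_force: [-0.0, 0.1, -0.1]
grip_width: 0.0434
```

>>> move_arm:
  commands:
    - {"gripper": 0, "dx": 0, "dy": 0, "dz": 0, "wx": 0, "wy": 0, "wz": 0}
    - {"gripper": 0, "dx": 0, "dy": 0, "dz": 0, "wx": 0, "wy": 0, "wz": 0}
    - {"gripper": 0, "dx": 0, "dy": 0, "dz": 0, "wx": 0, "wy": 0, "wz": 0}
    - {"gripper": 0, "dx": 0, "dy": 0, "dz": 0, "wx": 0, "wy": 0, "wz": 0}
    - {"gripper": 0, "dx": 0, "dy": 0, "dz": 0, "wx": 0, "wy": 0, "wz": 0}

```text
time_s: 7.25
ee_pos: [0.485, -0.159, 0.0576]
ee_rot: [-2.131, -2.307, 0.002]
wrist_force: [-5.8, -2.7, -1.3]
grip_width: 0.0103
```

```bash
python3 - <<'E'
from h import *
k=RK((-62,0,0)); go(k[0],k[1],.0565,YAW+np.pi/2)
# path increments in (tool y = rack x+, tool z = down) for the arc
a=np.arange(0,1.91,.1); x=-137*np.cos(a); z=137*np.sin(a)
print(np.c_[a[1:],np.diff(x),-np.diff(z)].round(1))
E
```

```text
t 7.2 psi 1.650 pos [ 0.485  -0.159   0.0576] tool-z [-0.002 -0.    -1.   ] F [-5.8 -2.7 -1.3] w 0.0103 | d [0.0001 0.0002 0.0011] wz 0.006
[[  0.1   0.7 -13.7]
 [  0.2   2.  -13.5]
 [  0.3   3.4 -13.3]
 [  0.4   4.7 -12.9]
 [  0.5   6.  -12.3]
 [  0.6   7.2 -11.7]
 [  0.7   8.3 -10.9]
 [  0.8   9.3 -10. ]
 [  0.9  10.3  -9. ]
 [  1.   11.1  -8. ]
 [  1.1  11.9  -6.8]
 [  1.2  12.5  -5.6]
 [  1.3  13.   -4.3]
 [  1.4  13.4  -3. ]
 [  1.5  13.6  -1.7]
 [  1.6  13.7  -0.3]
 [  1.7  13.7   1.1]
 [  1.8  13.5   2.4]
 [  1.9  13.2   3.8]]
```

>>> move_arm:
  commands:
    - {"gripper": 0, "dx": 0, "dy": 0.001, "dz": -0.0137, "wx": 0, "wy": 0, "wz": 0}
    - {"gripper": 0, "dx": 0, "dy": 0.002, "dz": -0.0135, "wx": 0, "wy": 0, "wz": 0}
    - {"gripper": 0, "dx": 0, "dy": 0.0034, "dz": -0.0133, "wx": 0, "wy": 0, "wz": 0}
    - {"gripper": 0, "dx": 0, "dy": 0.0047, "dz": -0.0129, "wx": 0, "wy": 0, "wz": 0}

```text
time_s: 7.65
ee_pos: [0.4964, -0.1582, 0.1113]
ee_rot: [-2.132, -2.307, 0.002]
wrist_force: [-0.0, -3.3, -6.7]
grip_width: 0.011
```

>>> move_arm:
  commands:
    - {"gripper": 0, "dx": 0, "dy": 0.006, "dz": -0.0123, "wx": 0, "wy": 0, "wz": 0}
    - {"gripper": 0, "dx": 0, "dy": 0.0072, "dz": -0.0117, "wx": 0, "wy": 0, "wz": 0}
    - {"gripper": 0, "dx": 0, "dy": 0.0083, "dz": -0.0109, "wx": 0, "wy": 0, "wz": 0}
    - {"gripper": 0, "dx": 0, "dy": 0.0093, "dz": -0.01, "wx": 0, "wy": 0, "wz": 0}

```text
time_s: 8.05
ee_pos: [0.5257, -0.156, 0.1561]
ee_rot: [-2.13, -2.306, 0.006]
wrist_force: [-6.0, -4.1, -0.9]
grip_width: 0.0106
```

```bash
python3 - <<'E'
from h import *
go(.5,-.15,.1); print(state()["moment"])
s=read_camera("scene"); crop(s,280,60,460,240,3.3,"k3s")
t=read_camera("top"); crop(t,290,120,480,250,4.2,"k3t")
E
```

```text
t 8.1 psi 1.650 pos [ 0.5257 -0.156   0.1561] tool-z [-0.004 -0.001 -1.   ] F [-6.  -4.1 -0.9] w 0.0106 | d [ 0.008  -0.0249  0.0562] wz 0.000
[-0.68115147  1.01447555 -0.00527961]
```

View pics/k3s.png

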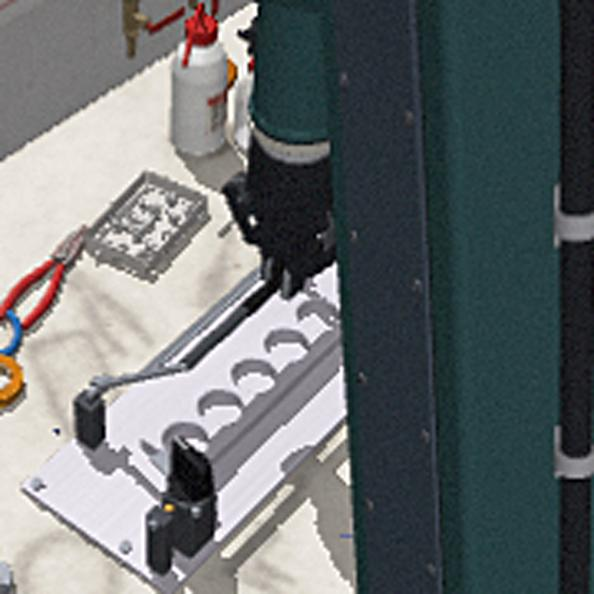

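View pics/k3t.png

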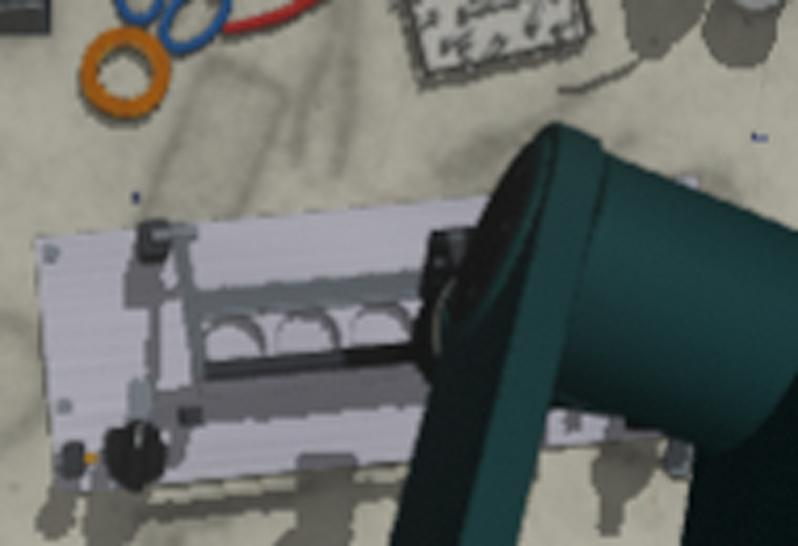

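The bar has followed the gripper to about 0.8 rad and the rod is still held. I'll continue the arc.

>>> move_arm:
  commands:
    - {"gripper": 0, "dx": 0, "dy": 0.0103, "dz": -0.009, "wx": 0, "wy": 0, "wz": 0}
    - {"gripper": 0, "dx": 0, "dy": 0.0111, "dz": -0.008, "wx": 0, "wy": 0, "wz": 0}
    - {"gripper": 0, "dx": 0, "dy": 0.0119, "dz": -0.0068, "wx": 0, "wy": 0, "wz": 0}
    - {"gripper": 0, "dx": 0, "dy": 0.0125, "dz": -0.0056, "wx": 0, "wy": 0, "wz": 0}
    - {"gripper": 0, "dx": 0, "dy": 0.013, "dz": -0.0043, "wx": 0, "wy": 0, "wz": 0}

```text
time_s: 8.65
ee_pos: [0.5852, -0.1514, 0.1907]
ee_rot: [-2.132, -2.306, 0.004]
wrist_force: [-6.0, -1.5, 6.0]
grip_width: 0.0106
```

>>> move_arm:
  commands:
    - {"gripper": 0, "dx": 0, "dy": 0.0134, "dz": -0.003, "wx": 0, "wy": 0, "wz": 0}
    - {"gripper": 0, "dx": 0, "dy": 0.0136, "dz": -0.0017, "wx": 0, "wy": 0, "wz": 0}
    - {"gripper": 0, "dx": 0, "dy": 0.0137, "dz": -0.0003, "wx": 0, "wy": 0, "wz": 0}
    - {"gripper": 0, "dx": 0, "dy": 0.0137, "dz": 0.0011, "wx": 0, "wy": 0, "wz": 0}
    - {"gripper": 0, "dx": 0, "dy": 0.0135, "dz": 0.0024, "wx": 0, "wy": 0, "wz": 0}
    - {"gripper": 0, "dx": 0, "dy": 0.007, "dz": 0.002, "wx": 0, "wy": 0, "wz": 0}

```text
time_s: 9.25
ee_pos: [0.6623, -0.1455, 0.1893]
ee_rot: [2.132, 2.306, 0.0]
wrist_force: [-2.4, -2.4, 2.9]
grip_width: 0.0107
```

```bash
python3 - <<'E'
from h import *
h=RK((75,0,75.5)); p=state()["ee_pos"]+[0,0,.019]; d=p-h; print(np.hypot(d[0],d[2]), np.arctan2(d[2],-d[0]))
go(.5,-.15,.1)
E
```

```text
0.13885914770717064 1.8666104565646233
t 9.2 psi 1.649 pos [ 0.6623 -0.1455  0.1893] tool-z [ 0.001 -0.001 -1.   ] F [-2.4 -2.4  2.9] w 0.0107 | d [ 0.0083 -0.1622  0.0892] wz 0.000
```

>>> move_arm:
  commands:
    - {"gripper": 0.45, "dx": 0, "dy": 0, "dz": 0, "wx": 0, "wy": 0, "wz": 0}
    - {"gripper": 0.45, "dx": 0, "dy": 0, "dz": 0, "wx": 0, "wy": 0, "wz": 0}
    - {"gripper": 0.45, "dx": 0, "dy": 0, "dz": 0, "wx": 0, "wy": 0, "wz": 0}
    - {"gripper": 0.45, "dx": 0, "dy": 0, "dz": -0.03, "wx": 0, "wy": 0, "wz": 0}
    - {"gripper": 0.45, "dx": 0, "dy": 0, "dz": -0.03, "wx": 0, "wy": 0, "wz": 0}
    - {"gripper": 0.45, "dx": 0, "dy": -0.02, "dz": 0, "wx": 0, "wy": 0, "wz": 0}
    - {"gripper": 0.6, "dx": 0, "dy": -0.03, "dz": 0, "wx": 0, "wy": 0, "wz": 0}
    - {"gripper": 0.6, "dx": 0, "dy": -0.03, "dz": 0, "wx": 0, "wy": 0, "wz": 0}

```text
time_s: 10.05
ee_pos: [0.5805, -0.1511, 0.249]
ee_rot: [2.132, 2.306, 0.001]
wrist_force: [0.1, -0.3, -0.5]
grip_width: 0.0511
```

```bash
python3 - <<'E'
from h import *
go(.5595,.171,.16); 
E
```

```text
t 10.1 psi 1.649 pos [ 0.5805 -0.1511  0.249 ] tool-z [ 0.001  0.    -1.   ] F [ 0.1 -0.3 -0.5] w 0.0511 | d [0.3228 0.0043 0.0891] wz 0.000
```

>>> move_arm:
  commands:
    - {"gripper": 0.8, "dx": 0.04, "dy": 0, "dz": 0, "wx": 0, "wy": 0, "wz": 0}
    - {"gripper": 0.8, "dx": 0.04, "dy": 0, "dz": 0, "wx": 0, "wy": 0, "wz": 0}
    - {"gripper": 0.8, "dx": 0.04, "dy": 0, "dz": 0, "wx": 0, "wy": 0, "wz": 0}
    - {"gripper": 0.8, "dx": 0.04, "dy": 0, "dz": 0, "wx": 0, "wy": 0, "wz": 0}
    - {"gripper": 0.8, "dx": 0.04, "dy": 0, "dz": 0.01, "wx": 0, "wy": 0, "wz": 0}
    - {"gripper": 0.8, "dx": 0.04, "dy": 0, "dz": 0.02, "wx": 0, "wy": 0, "wz": 0}
    - {"gripper": 0.8, "dx": 0.04, "dy": 0.002, "dz": 0.03, "wx": 0, "wy": 0, "wz": 0}
    - {"gripper": 0.8, "dx": 0.042, "dy": 0.002, "dz": 0.03, "wx": 0, "wy": 0, "wz": 0}

```text
time_s: 10.85
ee_pos: [0.5601, 0.1703, 0.1596]
ee_rot: [2.133, 2.306, 0.003]
wrist_force: [1.7, 0.5, -0.6]
grip_width: 0.0681
```

```bash
python3 - <<'E'
from h import *
go(.5595,.171,.041)
t=read_camera("top"); cv2.imwrite("pics/top1.png",t[:,:,::-1]); crop(t,290,130,480,260,4.2,"k4t")
s=read_camera("scene"); cv2.imwrite("pics/scene1.png",s[:,:,::-1])
E
```

```text
t 10.8 psi 1.649 pos [0.5601 0.1703 0.1596] tool-z [ 0.002  0.001 -1.   ] F [ 1.7  0.5 -0.6] w 0.0681 | d [ 0.0007 -0.0008  0.1186] wz 0.000
```

View pics/top1.png

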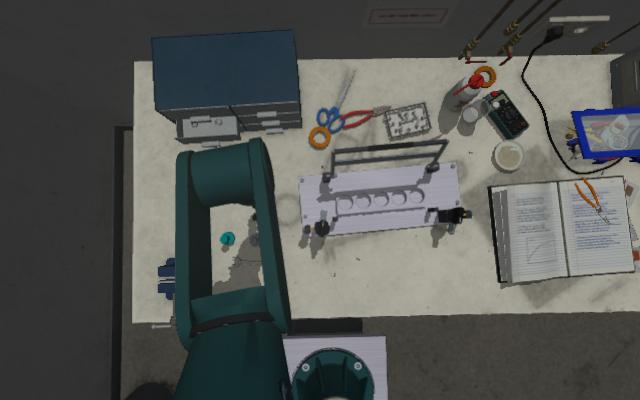

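View pics/k4t.png

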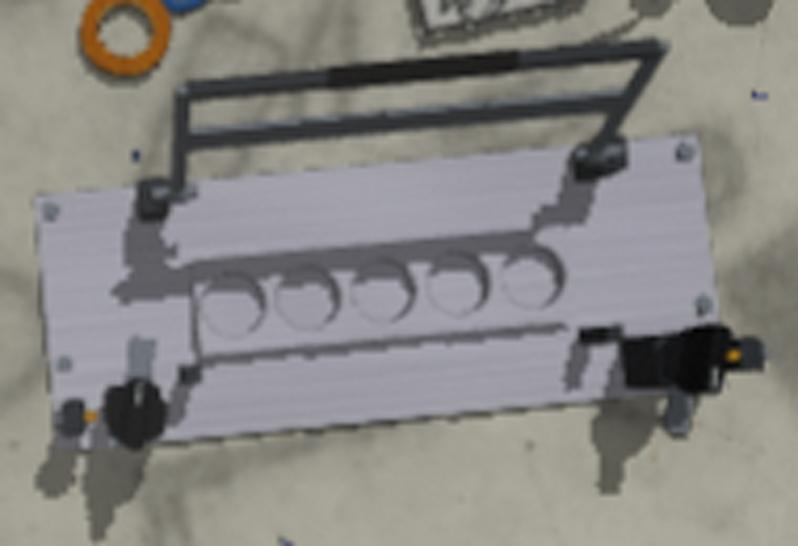

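View pics/scene1.png

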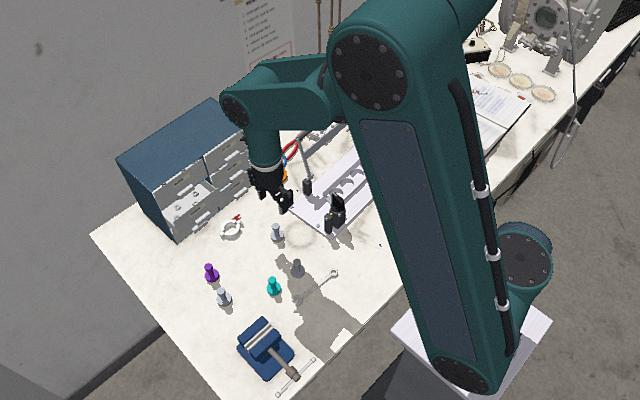

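```bash
python3 - <<'E'
from h import *
t=cv2.imread("pics/top1.png"); 
c=[(233,304),(308,296),(382,290),(457,283),(532,276)]
p=[((a+.5)/4.2-.5+290,(b+.5)/4.2-.5+130) for a,b in c]
P=onz("top",p,.025); print(P.round(4)); print(RK([(0,y,25) for y in (104,52,0,-52,-104)]).round(4))
h=[((a+.5)/4.2-.5+130,(b+.5)/4.2-.5+140) for a,b in [(573,236),(221,315),(520,422),(582,240),(246,318),(531,421)]]
print(onz("top",h[:3],.06).round(4),onz("top",h[3:],.012).round(4))
E
```

```text
[[ 0.5405 -0.0515  0.025 ]
 [ 0.545  -0.1033  0.025 ]
 [ 0.5481 -0.1545  0.025 ]
 [ 0.552  -0.2065  0.025 ]
 [ 0.5558 -0.2585  0.025 ]]
[[ 0.5394 -0.0506  0.025 ]
 [ 0.5432 -0.1024  0.025 ]
 [ 0.547  -0.1543  0.025 ]
 [ 0.5508 -0.2062  0.025 ]
 [ 0.5546 -0.258   0.025 ]]
[[0.5604 0.1717 0.06  ]
 [0.5128 0.4029 0.06  ]
 [0.4384 0.2079 0.06  ]] [[0.5608 0.1716 0.012 ]
 [0.5114 0.4029 0.012 ]
 [0.4364 0.2082 0.012 ]]
```

>>> move_arm:
  squeeze: 20
  commands:
    - {"gripper": 0.7, "dx": 0.001, "dy": 0, "dz": 0.04, "wx": 0, "wy": 0, "wz": 0}
    - {"gripper": 0.6, "dx": 0, "dy": 0, "dz": 0.04, "wx": 0, "wy": 0, "wz": 0}
    - {"gripper": 0.6, "dx": 0, "dy": 0, "dz": 0.03, "wx": 0, "wy": 0, "wz": 0}
    - {"gripper": 0.6, "dx": 0, "dy": 0, "dz": 0.014, "wx": 0, "wy": 0, "wz": 0}
    - {"gripper": 0.25, "dx": 0, "dy": 0, "dz": 0, "wx": 0, "wy": 0, "wz": 0}
    - {"gripper": 0.2, "dx": 0, "dy": 0, "dz": 0, "wx": 0, "wy": 0, "wz": 0}
    - {"gripper": 0.2, "dx": 0, "dy": 0, "dz": 0, "wx": 0, "wy": 0, "wz": 0}
    - {"gripper": 0.2, "dx": 0, "dy": 0, "dz": 0, "wx": 0, "wy": 0, "wz": 0}

```text
time_s: 11.75
ee_pos: [0.5614, 0.1698, 0.0373]
ee_rot: [2.132, 2.305, 0.004]
wrist_force: [-0.1, -0.6, -0.7]
grip_width: 0.0209
```

```bash
python3 - <<'E'
from h import *
go(.5605,.1716,.035)
s=read_camera("scene"); crop(s,200,120,380,260,4.4,"a1")
E
```

```text
t 11.8 psi 1.649 pos [0.5614 0.1698 0.0373] tool-z [ 0.003  0.001 -1.   ] F [-0.1 -0.6 -0.7] w 0.0209 | d [ 0.0019 -0.0008  0.0023] wz 0.000
```

View pics/a1.png

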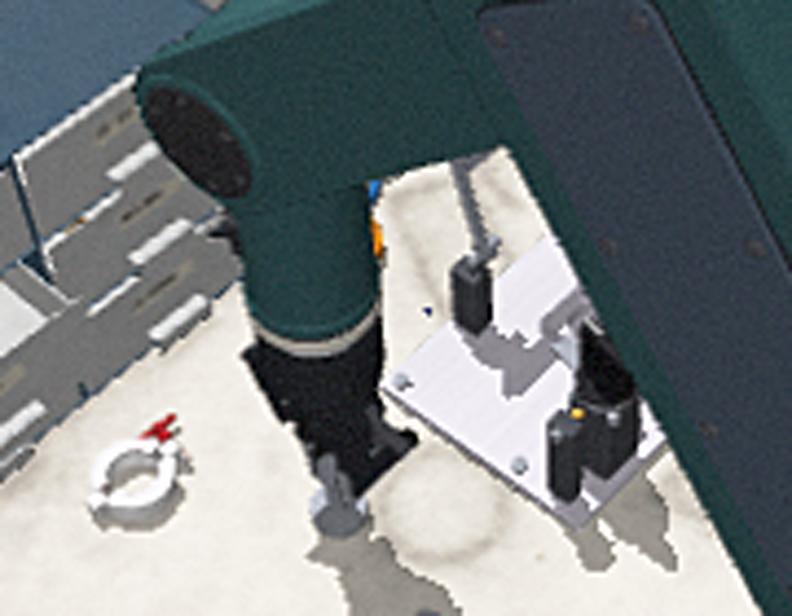

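>>> move_arm:
  commands:
    - {"gripper": 0.5, "dx": 0.001, "dy": 0, "dz": 0, "wx": 0, "wy": 0, "wz": 0}
    - {"gripper": 0.5, "dx": 0, "dy": 0, "dz": 0, "wx": 0, "wy": 0, "wz": 0}
    - {"gripper": 0.5, "dx": 0, "dy": 0, "dz": 0, "wx": 0, "wy": 0, "wz": 0.14}
    - {"gripper": 0.5, "dx": 0, "dy": 0, "dz": 0, "wx": 0, "wy": 0, "wz": 0.145}
    - {"gripper": 0.5, "dx": 0, "dy": 0, "dz": 0, "wx": 0, "wy": 0, "wz": 0.145}
    - {"gripper": 0.5, "dx": 0, "dy": 0, "dz": 0, "wx": 0, "wy": 0, "wz": 0.145}
    - {"gripper": 0.5, "dx": 0, "dy": 0, "dz": 0, "wx": 0, "wy": 0, "wz": 0.145}
    - {"gripper": 0.5, "dx": 0, "dy": 0, "dz": 0, "wx": 0, "wy": 0, "wz": 0.145}

```text
time_s: 12.6
ee_pos: [0.5602, 0.1707, 0.0359]
ee_rot: [-2.907, -1.191, -0.0]
wrist_force: [0.6, 0.1, -0.5]
grip_width: 0.0429
```

>>> move_arm:
  squeeze: 60
  commands:
    - {"gripper": 0.5, "dx": 0, "dy": 0, "dz": 0.001, "wx": 0, "wy": 0, "wz": 0.145}
    - {"gripper": 0.5, "dx": 0, "dy": 0, "dz": 0, "wx": 0, "wy": 0, "wz": 0.145}
    - {"gripper": 0.5, "dx": 0, "dy": 0, "dz": 0, "wx": 0, "wy": 0, "wz": 0.145}
    - {"gripper": 0.5, "dx": 0, "dy": 0, "dz": 0, "wx": 0, "wy": 0, "wz": 0.145}
    - {"gripper": 0, "dx": 0, "dy": 0, "dz": 0, "wx": 0, "wy": 0, "wz": 0}
    - {"gripper": 0, "dx": 0, "dy": 0, "dz": 0, "wx": 0, "wy": 0, "wz": 0}
    - {"gripper": 0, "dx": 0, "dy": 0, "dz": 0, "wx": 0, "wy": 0, "wz": 0}
    - {"gripper": 0, "dx": 0, "dy": 0, "dz": 0, "wx": 0, "wy": 0, "wz": 0}

```text
time_s: 13.4
ee_pos: [0.5604, 0.1708, 0.035]
ee_rot: [-3.125, -0.322, -0.001]
wrist_force: [-0.1, 0.0, 3.0]
grip_width: 0.0198
```

```bash
python3 - <<'E'
from h import *
p=RK((0,0,0)); go(p[0],p[1],.10,YAW)
E
```

```text
t 13.4 psi 0.206 pos [0.5604 0.1708 0.035 ] tool-z [ 0.  0. -1.] F [-0.1  0.   3. ] w 0.0198 | d [-0.0794  0.3155 -0.0651] wz 0.132
```

```bash
python3 - <<'E'
from h import *
p=RK((0.5,-104,0)); go(p[0],p[1],.09,.3)
E
```

```text
t 13.4 psi 0.206 pos [0.5604 0.1708 0.035 ] tool-z [ 0.  0. -1.] F [-0.1  0.   3. ] w 0.0198 | d [-0.0926  0.4186 -0.0551] wz -0.094
```

>>> move_arm:
  commands:
    - {"gripper": 0, "dx": 0, "dy": 0, "dz": -0.02, "wx": 0, "wy": 0, "wz": 0}
    - {"gripper": 0, "dx": 0, "dy": 0, "dz": -0.03, "wx": 0, "wy": 0, "wz": 0}
    - {"gripper": 0, "dx": 0, "dy": 0, "dz": 0, "wx": 0, "wy": 0, "wz": 0}

```text
time_s: 13.7
ee_pos: [0.5627, 0.171, 0.0879]
ee_rot: [-3.125, -0.321, -0.009]
wrist_force: [1.0, 0.3, -1.4]
grip_width: 0.0199
```

```bash
python3 - <<'E'
from h import *
p=RK((0.5,-104,0)); go(p[0],p[1],.085,.206)
s=read_camera("scene"); crop(s,200,120,380,260,4.4,"a2")
E
```

```text
t 13.7 psi 0.205 pos [0.5627 0.171  0.0879] tool-z [ 0.006  0.001 -1.   ] F [ 1.   0.3 -1.4] w 0.0199 | d [-0.0948  0.4185  0.0024] wz -0.001
```

View pics/a2.png

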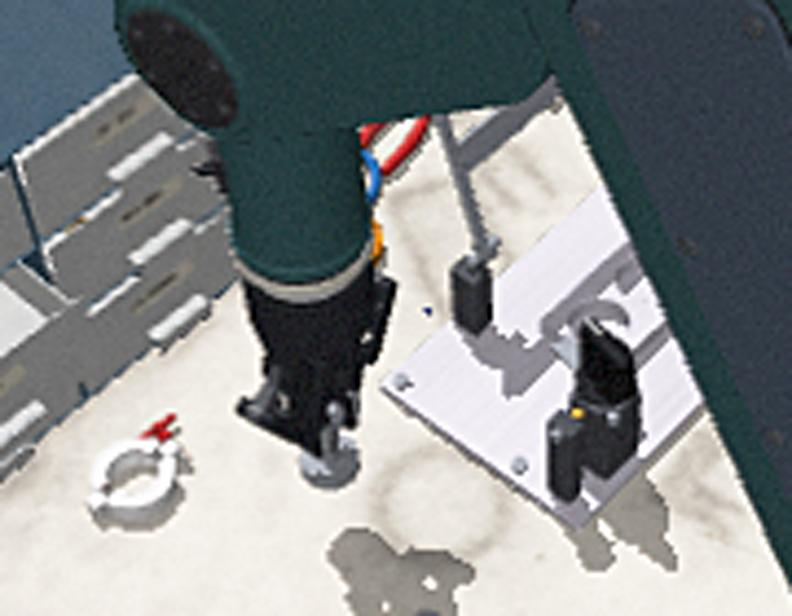

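Stub A is lifted and hanging upright. I'll carry it to pocket 5.

>>> move_arm:
  commands:
    - {"gripper": 0, "dx": -0.004, "dy": 0.018, "dz": 0, "wx": 0, "wy": 0, "wz": 0}
    - {"gripper": 0, "dx": -0.007, "dy": 0.031, "dz": 0, "wx": 0, "wy": 0, "wz": 0}
    - {"gripper": 0, "dx": -0.008, "dy": 0.035, "dz": 0, "wx": 0, "wy": 0, "wz": 0}
    - {"gripper": 0, "dx": -0.008, "dy": 0.035, "dz": 0, "wx": 0, "wy": 0, "wz": 0}
    - {"gripper": 0, "dx": -0.008, "dy": 0.035, "dz": 0, "wx": 0, "wy": 0, "wz": 0}
    - {"gripper": 0, "dx": -0.008, "dy": 0.035, "dz": 0, "wx": 0, "wy": 0, "wz": 0}
    - {"gripper": 0, "dx": -0.008, "dy": 0.035, "dz": 0, "wx": 0, "wy": 0, "wz": 0}
    - {"gripper": 0, "dx": -0.008, "dy": 0.035, "dz": 0, "wx": 0, "wy": 0, "wz": 0}

```text
time_s: 14.55
ee_pos: [0.5536, -0.0962, 0.0835]
ee_rot: [-3.124, -0.321, 0.003]
wrist_force: [0.8, 0.6, -0.4]
grip_width: 0.0198
```

>>> move_arm:
  commands:
    - {"gripper": 0, "dx": -0.008, "dy": 0.035, "dz": 0, "wx": 0, "wy": 0, "wz": 0}
    - {"gripper": 0, "dx": -0.008, "dy": 0.035, "dz": 0, "wx": 0, "wy": 0, "wz": 0}
    - {"gripper": 0, "dx": -0.008, "dy": 0.035, "dz": 0, "wx": 0, "wy": 0, "wz": 0}
    - {"gripper": 0, "dx": -0.007, "dy": 0.03, "dz": 0, "wx": 0, "wy": 0, "wz": 0}
    - {"gripper": 0, "dx": -0.003, "dy": 0.014, "dz": 0, "wx": 0, "wy": 0, "wz": 0}
    - {"gripper": 0, "dx": 0, "dy": 0, "dz": 0, "wx": 0, "wy": 0, "wz": 0}

```text
time_s: 15.15
ee_pos: [0.5512, -0.2492, 0.0838]
ee_rot: [-3.125, -0.316, 0.001]
wrist_force: [0.3, 1.1, -1.0]
grip_width: 0.0196
```

```bash
python3 - <<'E'
from h import *
p=RK((0.5,-104,0)); go(p[0],p[1],.062,None)
t=read_camera("top"); crop(t,300,130,480,260,4.2,"a3t")
E
```

```text
t 15.2 psi 0.202 pos [ 0.5512 -0.2492  0.0838] tool-z [-0.001  0.    -1.   ] F [ 0.3  1.1 -1. ] w 0.0196 | d [0.0021 0.0094 0.0218] wz 0.000
```

View pics/a3t.png

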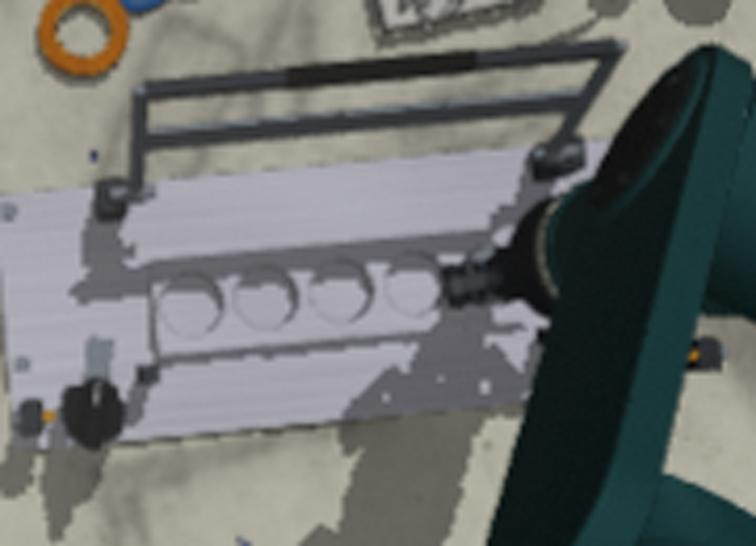

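>>> move_arm:
  commands:
    - {"gripper": 0, "dx": 0.002, "dy": 0.009, "dz": 0, "wx": 0, "wy": 0, "wz": 0}
    - {"gripper": 0, "dx": 0, "dy": 0, "dz": 0.012, "wx": 0, "wy": 0, "wz": 0}
    - {"gripper": 0, "dx": 0, "dy": 0, "dz": 0.007, "wx": 0, "wy": 0, "wz": 0}
    - {"gripper": 0, "dx": 0, "dy": 0, "dz": 0.003, "wx": 0, "wy": 0, "wz": 0}
    - {"gripper": 0, "dx": 0, "dy": 0, "dz": 0, "wx": 0, "wy": 0, "wz": 0}

```text
time_s: 15.7
ee_pos: [0.5548, -0.2551, 0.0617]
ee_rot: [-3.124, -0.321, 0.003]
wrist_force: [-0.2, -0.5, -0.5]
grip_width: 0.0197
```

```bash
python3 - <<'E'
from h import *
p=RK((0.5,-104,0)); go(p[0],p[1],.045,None); print(state()["moment"].round(2))
E
```

```text
t 15.7 psi 0.204 pos [ 0.5548 -0.2551  0.0617] tool-z [-0.002  0.001 -1.   ] F [-0.2 -0.5 -0.5] w 0.0197 | d [-0.0002  0.0029  0.0167] wz 0.000
[-0.02 -0.03 -0.  ]
```

>>> move_arm:
  commands:
    - {"gripper": 0, "dx": 0, "dy": 0.003, "dz": 0, "wx": 0, "wy": 0, "wz": 0}
    - {"gripper": 0, "dx": 0, "dy": 0, "dz": 0.004, "wx": 0, "wy": 0, "wz": 0}
    - {"gripper": 0, "dx": 0, "dy": 0, "dz": 0.004, "wx": 0, "wy": 0, "wz": 0}
    - {"gripper": 0, "dx": 0, "dy": 0, "dz": 0, "wx": 0, "wy": 0, "wz": 0}

```text
time_s: 16.1
ee_pos: [0.5556, -0.2591, 0.0543]
ee_rot: [-3.125, -0.319, 0.001]
wrist_force: [-0.2, -0.0, -1.7]
grip_width: 0.0195
```

```bash
python3 - <<'E'
from h import *
p=RK((0.5,-104,0)); go(p[0],p[1],.045,None); print(state()["moment"].round(2))
E
```

```text
t 16.1 psi 0.204 pos [ 0.5556 -0.2591  0.0543] tool-z [-0.001  0.    -1.   ] F [-0.2 -0.  -1.7] w 0.0195 | d [-0.0002 -0.0011  0.0093] wz 0.000
[-0.13  0.07 -0.02]
```

>>> move_arm:
  commands:
    - {"gripper": 0, "dx": 0, "dy": -0.001, "dz": 0.004, "wx": 0, "wy": 0, "wz": 0}
    - {"gripper": 0, "dx": 0, "dy": 0, "dz": 0.004, "wx": 0, "wy": 0, "wz": 0}
    - {"gripper": 0, "dx": 0, "dy": 0, "dz": 0.001, "wx": 0, "wy": 0, "wz": 0}
    - {"gripper": 0, "dx": 0, "dy": 0, "dz": 0, "wx": 0, "wy": 0, "wz": 0}

```text
time_s: 16.5
ee_pos: [0.5557, -0.2583, 0.0455]
ee_rot: [-3.125, -0.32, 0.001]
wrist_force: [-1.1, -2.6, -2.0]
grip_width: 0.0199
```

```bash
python3 - <<'E'
from h import *
p=RK((0.5,-104,0)); go(p[0],p[1],.045,None); print(state()["moment"].round(2))
E
```

```text
t 16.5 psi 0.204 pos [ 0.5557 -0.2583  0.0455] tool-z [-0. -0. -1.] F [-1.1 -2.6 -2. ] w 0.0199 | d [-0.0005 -0.0004  0.0005] wz 0.000
[-0.54  0.25 -0.01]
```

>>> move_arm:
  commands:
    - {"gripper": 0.4, "dx": 0, "dy": 0, "dz": 0, "wx": 0, "wy": 0, "wz": 0}
    - {"gripper": 0.4, "dx": 0, "dy": 0, "dz": 0, "wx": 0, "wy": 0, "wz": 0}
    - {"gripper": 0.4, "dx": 0, "dy": 0, "dz": -0.01, "wx": 0, "wy": 0, "wz": 0}
    - {"gripper": 0.4, "dx": 0, "dy": 0, "dz": -0.035, "wx": 0, "wy": 0, "wz": 0}
    - {"gripper": 0.4, "dx": 0, "dy": 0, "dz": -0.045, "wx": 0, "wy": 0, "wz": 0}
    - {"gripper": 0.4, "dx": 0, "dy": 0, "dz": -0.045, "wx": 0, "wy": 0, "wz": 0}
    - {"gripper": 0.4, "dx": 0, "dy": 0, "dz": 0, "wx": 0, "wy": 0, "wz": 0}

```text
time_s: 17.2
ee_pos: [0.5602, -0.2603, 0.1887]
ee_rot: [3.118, 0.319, 0.017]
wrist_force: [0.5, -1.0, -0.2]
grip_width: 0.0339
```

```bash
python3 - <<'E'
from h import *
go(.437,.208,.13,None)
E
```

```text
t 17.2 psi 0.204 pos [ 0.5602 -0.2603  0.1887] tool-z [ 0.012 -0.007 -1.   ] F [ 0.5 -1.  -0.2] w 0.0339 | d [-0.0263 -0.4841  0.0542] wz 0.000
```

>>> move_arm:
  commands:
    - {"gripper": 0.6, "dx": -0.002, "dy": -0.04, "dz": 0, "wx": 0, "wy": 0, "wz": 0}
    - {"gripper": 0.6, "dx": -0.002, "dy": -0.04, "dz": 0, "wx": 0, "wy": 0, "wz": 0}
    - {"gripper": 0.6, "dx": -0.002, "dy": -0.04, "dz": 0, "wx": 0, "wy": 0, "wz": 0}
    - {"gripper": 0.6, "dx": -0.002, "dy": -0.04, "dz": 0, "wx": 0, "wy": 0, "wz": 0}
    - {"gripper": 0.6, "dx": -0.002, "dy": -0.04, "dz": 0, "wx": 0, "wy": 0, "wz": 0}
    - {"gripper": 0.6, "dx": -0.002, "dy": -0.04, "dz": 0, "wx": 0, "wy": 0, "wz": 0}
    - {"gripper": 0.6, "dx": -0.002, "dy": -0.04, "dz": 0, "wx": 0, "wy": 0, "wz": 0}
    - {"gripper": 0.6, "dx": -0.002, "dy": -0.04, "dz": 0, "wx": 0, "wy": 0, "wz": 0}

```text
time_s: 18.0
ee_pos: [0.4747, 0.0537, 0.1811]
ee_rot: [-3.125, -0.319, -0.001]
wrist_force: [0.9, 1.4, 0.6]
grip_width: 0.0516
```

>>> move_arm:
  commands:
    - {"gripper": 0.6, "dx": -0.002, "dy": -0.04, "dz": 0, "wx": 0, "wy": 0, "wz": 0}
    - {"gripper": 0.6, "dx": -0.002, "dy": -0.04, "dz": 0, "wx": 0, "wy": 0, "wz": 0}
    - {"gripper": 0.6, "dx": -0.002, "dy": -0.04, "dz": 0.01, "wx": 0, "wy": 0, "wz": 0}
    - {"gripper": 0.6, "dx": -0.002, "dy": -0.03, "dz": 0.02, "wx": 0, "wy": 0, "wz": 0}
    - {"gripper": 0.6, "dx": 0, "dy": 0, "dz": 0.02, "wx": 0, "wy": 0, "wz": 0}
    - {"gripper": 0.6, "dx": 0, "dy": 0, "dz": 0, "wx": 0, "wy": 0, "wz": 0}

```text
time_s: 18.6
ee_pos: [0.4347, 0.1977, 0.1291]
ee_rot: [3.124, 0.323, -0.007]
wrist_force: [-1.1, 0.2, 0.9]
grip_width: 0.0512
```

```bash
python3 - <<'E'
from h import *
go(.437,.208,.035,None)
t=read_camera("top"); cv2.imwrite("pics/top2.png",t[:,:,::-1]);s=read_camera("scene"); cv2.imwrite("pics/scene2.png",s[:,:,::-1])
E
```

```text
t 18.6 psi 0.206 pos [0.4347 0.1977 0.1291] tool-z [-0.004 -0.001 -1.   ] F [-1.1  0.2  0.9] w 0.0512 | d [ 0.0047 -0.0096  0.0941] wz 0.000
```

View pics/top2.png

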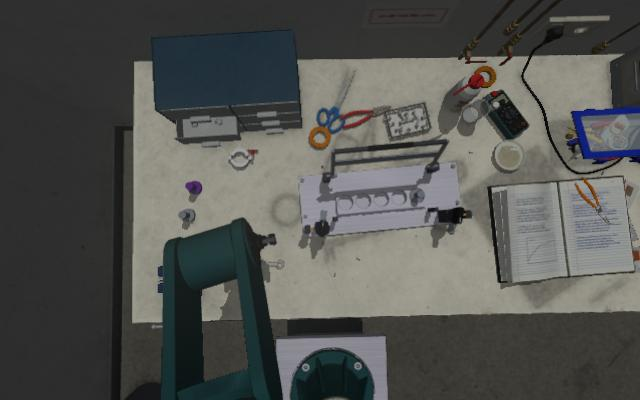

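View pics/scene2.png

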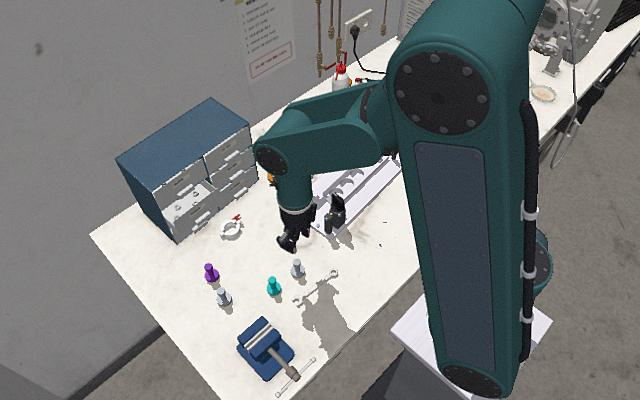

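>>> move_arm:
  squeeze: 20
  commands:
    - {"gripper": 0.6, "dx": 0.005, "dy": -0.009, "dz": 0.02, "wx": 0, "wy": 0, "wz": 0}
    - {"gripper": 0.6, "dx": 0, "dy": 0, "dz": 0, "wx": 0, "wy": 0, "wz": 0}
    - {"gripper": 0.6, "dx": 0, "dy": 0, "dz": 0, "wx": 0, "wy": 0, "wz": 0}

```text
time_s: 19.0
ee_pos: [0.4407, 0.2066, 0.1116]
ee_rot: [-3.125, -0.319, -0.0]
wrist_force: [-0.8, 0.5, 0.7]
grip_width: 0.0511
```

```bash
python3 - <<'E'
from h import *
go(.437,.208,.035,None)
E
```

```text
t 19.0 psi 0.203 pos [0.4407 0.2066 0.1116] tool-z [ 0.  0. -1.] F [-0.8  0.5  0.7] w 0.0511 | d [-0.0033 -0.0021  0.0766] wz 0.000
```

>>> move_arm:
  commands:
    - {"gripper": 0.6, "dx": -0.002, "dy": -0.002, "dz": 0.03, "wx": 0, "wy": 0, "wz": 0}
    - {"gripper": 0.6, "dx": 0, "dy": 0, "dz": 0.03, "wx": 0, "wy": 0, "wz": 0}
    - {"gripper": 0.6, "dx": 0, "dy": 0, "dz": 0.015, "wx": 0, "wy": 0, "wz": 0}
    - {"gripper": 0.6, "dx": 0, "dy": 0, "dz": 0, "wx": 0, "wy": 0, "wz": 0}
    - {"gripper": 0.2, "dx": 0, "dy": 0, "dz": 0, "wx": 0, "wy": 0, "wz": 0}
    - {"gripper": 0.2, "dx": 0, "dy": 0, "dz": 0, "wx": 0, "wy": 0, "wz": 0}
    - {"gripper": 0.2, "dx": 0, "dy": 0, "dz": 0, "wx": 0, "wy": 0, "wz": 0}
    - {"gripper": 0.2, "dx": 0, "dy": 0, "dz": 0, "wx": 0, "wy": 0, "wz": 0}

```text
time_s: 19.8
ee_pos: [0.4391, 0.209, 0.037]
ee_rot: [-3.125, -0.319, -0.004]
wrist_force: [-0.6, -0.2, 6.7]
grip_width: 0.021
```

```bash
python3 - <<'E'
from h import *
go(.437,.208,.035,None)
s=read_camera("scene"); crop(s,200,190,380,330,4.4,"c1")
E
```

```text
t 19.8 psi 0.204 pos [0.4391 0.209  0.037 ] tool-z [ 0.003  0.001 -1.   ] F [-0.6 -0.2  6.7] w 0.0210 | d [-0.0022  0.0006  0.002 ] wz 0.000
```

View pics/c1.png

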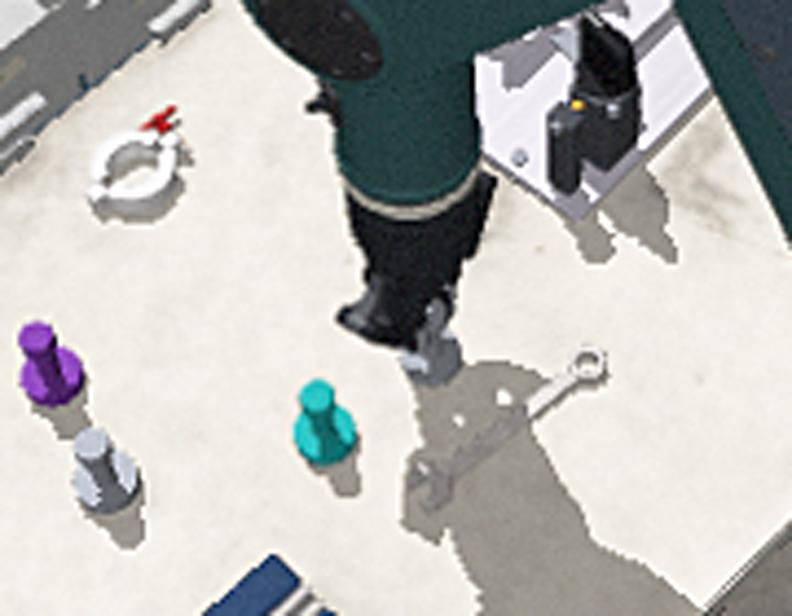

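>>> move_arm:
  commands:
    - {"gripper": 0.5, "dx": 0, "dy": 0, "dz": 0, "wx": 0, "wy": 0, "wz": 0}
    - {"gripper": 0.5, "dx": 0, "dy": 0, "dz": 0, "wx": 0, "wy": 0, "wz": 0}
    - {"gripper": 0.5, "dx": 0, "dy": 0, "dz": 0, "wx": 0, "wy": 0, "wz": -0.145}
    - {"gripper": 0.5, "dx": 0, "dy": 0, "dz": 0, "wx": 0, "wy": 0, "wz": -0.145}
    - {"gripper": 0.5, "dx": 0, "dy": 0, "dz": 0, "wx": 0, "wy": 0, "wz": -0.145}
    - {"gripper": 0.5, "dx": 0, "dy": 0, "dz": 0, "wx": 0, "wy": 0, "wz": -0.145}
    - {"gripper": 0.5, "dx": 0, "dy": 0, "dz": 0, "wx": 0, "wy": 0, "wz": -0.145}
    - {"gripper": 0.5, "dx": 0, "dy": 0, "dz": 0, "wx": 0, "wy": 0, "wz": -0.145}

```text
time_s: 20.65
ee_pos: [0.4377, 0.2086, 0.0357]
ee_rot: [-2.694, -1.615, 0.001]
wrist_force: [0.1, -0.9, 0.7]
grip_width: 0.0427
```

>>> move_arm:
  squeeze: 60
  commands:
    - {"gripper": 0.5, "dx": 0, "dy": 0, "dz": 0.001, "wx": 0, "wy": 0, "wz": -0.145}
    - {"gripper": 0.5, "dx": 0, "dy": 0, "dz": 0, "wx": 0, "wy": 0, "wz": -0.145}
    - {"gripper": 0.5, "dx": 0, "dy": 0, "dz": 0, "wx": 0, "wy": 0, "wz": -0.145}
    - {"gripper": 0.5, "dx": 0, "dy": 0, "dz": 0, "wx": 0, "wy": 0, "wz": -0.145}
    - {"gripper": 0, "dx": 0, "dy": 0, "dz": 0, "wx": 0, "wy": 0, "wz": 0}
    - {"gripper": 0, "dx": 0, "dy": 0, "dz": 0, "wx": 0, "wy": 0, "wz": 0}
    - {"gripper": 0, "dx": 0, "dy": 0, "dz": 0, "wx": 0, "wy": 0, "wz": 0}
    - {"gripper": 0, "dx": 0, "dy": 0, "dz": 0, "wx": 0, "wy": 0, "wz": 0}

```text
time_s: 21.45
ee_pos: [0.4377, 0.2087, 0.0349]
ee_rot: [-2.129, -2.31, 0.0]
wrist_force: [-2.3, 1.0, 1.7]
grip_width: 0.0198
```

>>> move_arm:
  commands:
    - {"gripper": 0, "dx": 0, "dy": 0, "dz": -0.02, "wx": 0, "wy": 0, "wz": 0}
    - {"gripper": 0, "dx": 0, "dy": 0, "dz": -0.03, "wx": 0, "wy": 0, "wz": 0}
    - {"gripper": 0, "dx": 0, "dy": 0, "dz": 0, "wx": 0, "wy": 0, "wz": 0}

```text
time_s: 21.75
ee_pos: [0.4403, 0.2094, 0.0875]
ee_rot: [2.127, 2.308, 0.008]
wrist_force: [1.0, 0.3, 0.1]
grip_width: 0.0197
```

```bash
python3 - <<'E'
from h import *
go(.555,.12,.085); p=RK((0.5,0,0)); go(p[0],p[1],.085)
s=read_camera("scene"); crop(s,200,190,380,330,4.4,"c2")
E
```

```text
t 21.8 psi 1.653 pos [0.4403 0.2094 0.0875] tool-z [ 0.005  0.002 -1.   ] F [1.  0.3 0.1] w 0.0197 | d [-0.0985  0.107   0.0029] wz 0.000
t 21.8 psi 1.653 pos [0.4403 0.2094 0.0875] tool-z [ 0.005  0.002 -1.   ] F [1.  0.3 0.1] w 0.0197 | d [-0.3713  0.0771  0.0024] wz 0.000
```

View pics/c2.png

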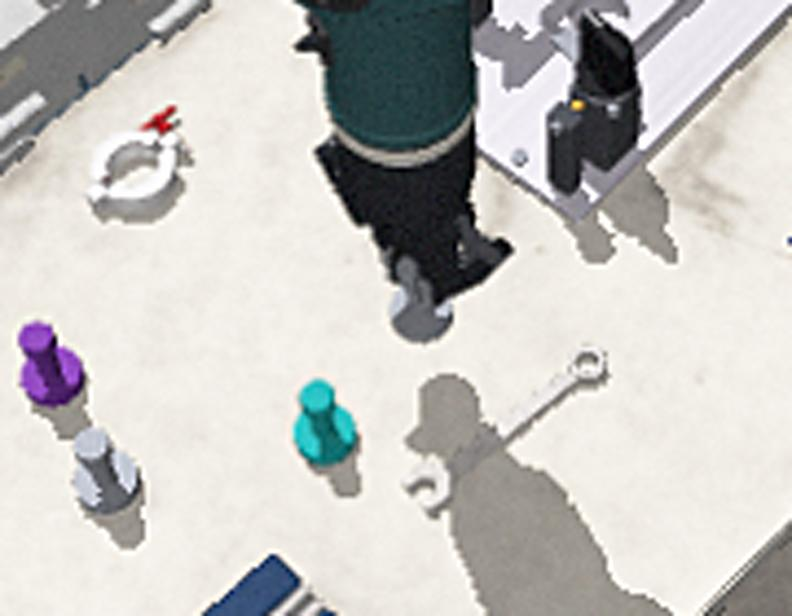

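>>> move_arm:
  commands:
    - {"gripper": 0, "dx": -0.008, "dy": 0.012, "dz": 0, "wx": 0, "wy": 0, "wz": 0}
    - {"gripper": 0, "dx": -0.018, "dy": 0.024, "dz": 0, "wx": 0, "wy": 0, "wz": 0}
    - {"gripper": 0, "dx": -0.02, "dy": 0.026, "dz": 0, "wx": 0, "wy": 0, "wz": 0}
    - {"gripper": 0, "dx": -0.02, "dy": 0.026, "dz": 0, "wx": 0, "wy": 0, "wz": 0}
    - {"gripper": 0, "dx": -0.025, "dy": 0.02, "dz": 0, "wx": 0, "wy": 0, "wz": 0}
    - {"gripper": 0, "dx": -0.03, "dy": 0, "dz": 0, "wx": 0, "wy": 0, "wz": 0}
    - {"gripper": 0, "dx": -0.035, "dy": -0.005, "dz": 0, "wx": 0, "wy": 0, "wz": 0}
    - {"gripper": 0, "dx": -0.035, "dy": -0.005, "dz": 0, "wx": 0, "wy": 0, "wz": 0}

```text
time_s: 22.6
ee_pos: [0.5515, 0.0244, 0.0832]
ee_rot: [-2.127, -2.311, 0.002]
wrist_force: [0.0, -0.9, 0.2]
grip_width: 0.0196
```

```bash
python3 - <<'E'
from h import *
p=RK((0.5,0,0)); go(p[0],p[1],.085)
E
```

```text
t 22.6 psi 1.654 pos [0.5515 0.0244 0.0832] tool-z [-0.002 -0.    -1.   ] F [ 0.  -0.9  0.2] w 0.0196 | d [-0.1778 -0.0187 -0.0018] wz 0.000
```

>>> move_arm:
  commands:
    - {"gripper": 0, "dx": -0.035, "dy": -0.004, "dz": 0, "wx": 0, "wy": 0, "wz": 0}
    - {"gripper": 0, "dx": -0.035, "dy": -0.004, "dz": 0, "wx": 0, "wy": 0, "wz": 0}
    - {"gripper": 0, "dx": -0.035, "dy": -0.004, "dz": 0, "wx": 0, "wy": 0, "wz": 0}
    - {"gripper": 0, "dx": -0.03, "dy": -0.003, "dz": 0, "wx": 0, "wy": 0, "wz": 0}
    - {"gripper": 0, "dx": -0.02, "dy": 0, "dz": 0, "wx": 0, "wy": 0, "wz": 0}
    - {"gripper": 0, "dx": -0.012, "dy": 0, "dz": 0, "wx": 0, "wy": 0, "wz": 0}
    - {"gripper": 0, "dx": 0, "dy": 0, "dz": 0, "wx": 0, "wy": 0, "wz": 0}
    - {"gripper": 0, "dx": 0, "dy": 0, "dz": 0, "wx": 0, "wy": 0, "wz": 0}

```text
time_s: 23.4
ee_pos: [0.5499, -0.1408, 0.0841]
ee_rot: [-2.127, -2.31, 0.0]
wrist_force: [-0.5, 0.8, -0.8]
grip_width: 0.0199
```

```bash
python3 - <<'E'
from h import *
p=RK((0.5,0,0)); go(p[0],p[1],.062)
E
```

```text
t 23.4 psi 1.653 pos [ 0.5499 -0.1408  0.0841] tool-z [-0.001  0.001 -1.   ] F [-0.5  0.8 -0.8] w 0.0199 | d [-0.0132 -0.0035  0.0221] wz 0.000
```

>>> move_arm:
  commands:
    - {"gripper": 0, "dx": -0.013, "dy": -0.003, "dz": 0, "wx": 0, "wy": 0, "wz": 0}
    - {"gripper": 0, "dx": 0, "dy": 0, "dz": 0.01, "wx": 0, "wy": 0, "wz": 0}
    - {"gripper": 0, "dx": 0, "dy": 0, "dz": 0.01, "wx": 0, "wy": 0, "wz": 0}
    - {"gripper": 0, "dx": 0, "dy": 0, "dz": 0.002, "wx": 0, "wy": 0, "wz": 0}
    - {"gripper": 0, "dx": 0, "dy": 0, "dz": 0, "wx": 0, "wy": 0, "wz": 0}
    - {"gripper": 0, "dx": 0, "dy": 0, "dz": 0, "wx": 0, "wy": 0, "wz": 0}

```text
time_s: 24.0
ee_pos: [0.5484, -0.1541, 0.0626]
ee_rot: [-2.127, -2.312, 0.0]
wrist_force: [-0.3, 0.3, 0.1]
grip_width: 0.0194
```

```bash
python3 - <<'E'
from h import *
p=RK((0.5,0,0)); go(p[0],p[1],.045)
E
```

```text
t 24.0 psi 1.654 pos [ 0.5484 -0.1541  0.0626] tool-z [-0.  0. -1.] F [-0.3  0.3  0.1] w 0.0194 | d [-0.0001 -0.0009  0.0176] wz 0.000
```

>>> move_arm:
  commands:
    - {"gripper": 0, "dx": 0, "dy": -0.0005, "dz": 0.005, "wx": 0, "wy": 0, "wz": 0}
    - {"gripper": 0, "dx": 0, "dy": 0, "dz": 0.005, "wx": 0, "wy": 0, "wz": 0}
    - {"gripper": 0, "dx": 0, "dy": 0, "dz": 0.004, "wx": 0, "wy": 0, "wz": 0}
    - {"gripper": 0, "dx": 0, "dy": 0, "dz": 0.003, "wx": 0, "wy": 0, "wz": 0}
    - {"gripper": 0, "dx": 0, "dy": 0, "dz": 0, "wx": 0, "wy": 0, "wz": 0}

```text
time_s: 24.5
ee_pos: [0.5477, -0.1544, 0.0453]
ee_rot: [-2.127, -2.311, 0.0]
wrist_force: [-0.7, -0.1, 0.0]
grip_width: 0.0198
```

```bash
python3 - <<'E'
from h import *
p=RK((0.5,0,0)); go(p[0],p[1],.045); print(state()["moment"].round(2))
E
```

```text
t 24.5 psi 1.654 pos [ 0.5477 -0.1544  0.0453] tool-z [-0.001  0.    -1.   ] F [-0.7 -0.1  0. ] w 0.0198 | d [ 0.0002 -0.0002  0.0003] wz 0.000
[-0.07 -0.07  0.03]
```

Seated with no side force. I'll release, rise and go to stub B at (0.512, 0.403).

>>> move_arm:
  commands:
    - {"gripper": 0.4, "dx": 0, "dy": 0, "dz": 0, "wx": 0, "wy": 0, "wz": 0}
    - {"gripper": 0.4, "dx": 0, "dy": 0, "dz": 0, "wx": 0, "wy": 0, "wz": 0}
    - {"gripper": 0.4, "dx": 0, "dy": 0, "dz": -0.01, "wx": 0, "wy": 0, "wz": 0}
    - {"gripper": 0.4, "dx": 0, "dy": 0, "dz": -0.03, "wx": 0, "wy": 0, "wz": 0}
    - {"gripper": 0.4, "dx": 0, "dy": 0, "dz": -0.045, "wx": 0, "wy": 0, "wz": 0}
    - {"gripper": 0.4, "dx": 0, "dy": 0, "dz": -0.04, "wx": 0, "wy": 0, "wz": 0}
    - {"gripper": 0.4, "dx": 0.03, "dy": 0, "dz": 0, "wx": 0, "wy": 0, "wz": 0}
    - {"gripper": 0.6, "dx": 0.04, "dy": 0, "dz": 0, "wx": 0, "wy": 0, "wz": 0}

```text
time_s: 25.3
ee_pos: [0.5441, -0.0858, 0.1738]
ee_rot: [2.127, 2.305, 0.004]
wrist_force: [0.6, 1.3, -1.0]
grip_width: 0.0473
```

```bash
python3 - <<'E'
from h import *
go(.512,.403,.13)
t=read_camera("top"); cv2.imwrite("pics/top3.png",t[:,:,::-1]); crop(t,140,140,340,280,4,"b0")
E
```

```text
t 25.3 psi 1.651 pos [ 0.5441 -0.0858  0.1738] tool-z [ 0.006 -0.002 -1.   ] F [ 0.6  1.3 -1. ] w 0.0473 | d [0.49   0.0069 0.0427] wz 0.000
```

View pics/b0.png

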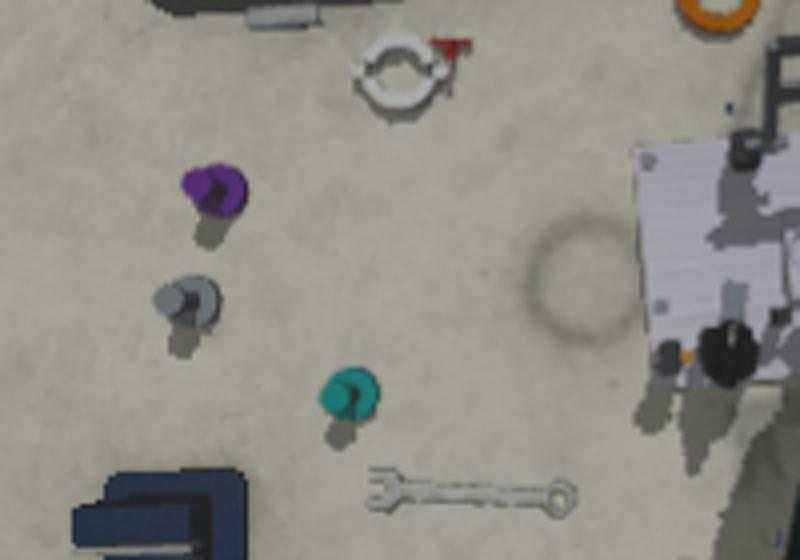

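>>> move_arm:
  commands:
    - {"gripper": 0.6, "dx": 0.041, "dy": 0.0, "dz": 0, "wx": 0, "wy": 0, "wz": 0}
    - {"gripper": 0.6, "dx": 0.041, "dy": 0.0, "dz": 0, "wx": 0, "wy": 0, "wz": 0}
    - {"gripper": 0.6, "dx": 0.041, "dy": 0.001, "dz": 0, "wx": 0, "wy": 0, "wz": 0}
    - {"gripper": 0.6, "dx": 0.041, "dy": 0.001, "dz": 0, "wx": 0, "wy": 0, "wz": 0}
    - {"gripper": 0.6, "dx": 0.041, "dy": 0.001, "dz": 0, "wx": 0, "wy": 0, "wz": 0}
    - {"gripper": 0.6, "dx": 0.041, "dy": 0.001, "dz": 0, "wx": 0, "wy": 0, "wz": 0}
    - {"gripper": 0.6, "dx": 0.041, "dy": 0.001, "dz": 0, "wx": 0, "wy": 0, "wz": 0}
    - {"gripper": 0.6, "dx": 0.041, "dy": 0.001, "dz": 0, "wx": 0, "wy": 0, "wz": 0}

```text
time_s: 26.15
ee_pos: [0.5206, 0.2443, 0.1717]
ee_rot: [2.127, 2.312, 0.001]
wrist_force: [0.7, -0.4, 0.2]
grip_width: 0.051
```

>>> move_arm:
  commands:
    - {"gripper": 0.6, "dx": 0.041, "dy": 0.0, "dz": 0, "wx": 0, "wy": 0, "wz": 0}
    - {"gripper": 0.6, "dx": 0.041, "dy": 0.0, "dz": 0.01, "wx": 0, "wy": 0, "wz": 0}
    - {"gripper": 0.6, "dx": 0.041, "dy": 0, "dz": 0.015, "wx": 0, "wy": 0, "wz": 0}
    - {"gripper": 0.6, "dx": 0.03, "dy": 0, "dz": 0.015, "wx": 0, "wy": 0, "wz": 0}
    - {"gripper": 0.6, "dx": 0, "dy": 0, "dz": 0, "wx": 0, "wy": 0, "wz": 0}
    - {"gripper": 0.6, "dx": 0, "dy": 0, "dz": 0, "wx": 0, "wy": 0, "wz": 0}

```text
time_s: 26.75
ee_pos: [0.5077, 0.3952, 0.1309]
ee_rot: [2.125, 2.313, -0.002]
wrist_force: [-0.8, -0.1, -0.3]
grip_width: 0.0515
```

```bash
python3 - <<'E'
from h import *
go(.512,.403,.035)
s=read_camera("scene"); crop(s,160,170,340,310,4.4,"b1")
E
```

```text
t 26.8 psi 1.656 pos [0.5077 0.3952 0.1309] tool-z [-0.001 -0.001 -1.   ] F [-0.8 -0.1 -0.3] w 0.0515 | d [0.0075 0.005  0.0959] wz 0.000
```

View pics/b1.png

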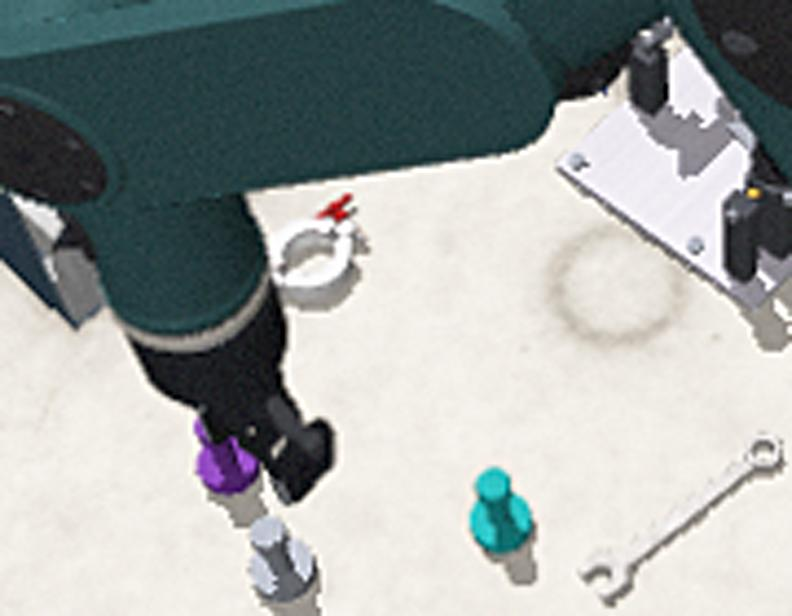

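>>> move_arm:
  squeeze: 20
  commands:
    - {"gripper": 0.55, "dx": 0.007, "dy": 0.004, "dz": 0.02, "wx": 0, "wy": 0, "wz": 0}
    - {"gripper": 0.55, "dx": 0, "dy": 0, "dz": 0, "wx": 0, "wy": 0, "wz": 0}
    - {"gripper": 0.55, "dx": 0, "dy": 0, "dz": 0.03, "wx": 0, "wy": 0, "wz": 0}
    - {"gripper": 0.55, "dx": 0, "dy": 0, "dz": 0.03, "wx": 0, "wy": 0, "wz": 0}
    - {"gripper": 0.55, "dx": 0, "dy": 0, "dz": 0.015, "wx": 0, "wy": 0, "wz": 0}
    - {"gripper": 0.55, "dx": 0, "dy": 0, "dz": 0, "wx": 0, "wy": 0, "wz": 0}

```text
time_s: 27.4
ee_pos: [0.5104, 0.4006, 0.0344]
ee_rot: [-2.128, -2.31, 0.006]
wrist_force: [-0.6, 0.2, -0.6]
grip_width: 0.0474
```

```bash
python3 - <<'E'
from h import *
go(.512,.403,.035)
s=read_camera("scene"); crop(s,160,170,340,310,4.4,"b2")
E
```

```text
t 27.4 psi 1.653 pos [0.5104 0.4006 0.0344] tool-z [-0.004 -0.002 -1.   ] F [-0.6  0.2 -0.6] w 0.0474 | d [ 0.0023  0.0018 -0.0006] wz 0.000
```

View pics/b2.png

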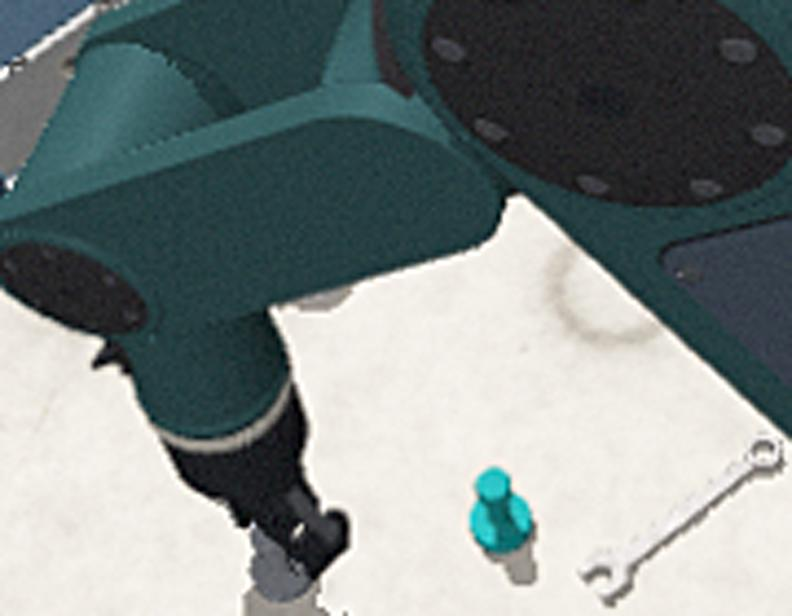

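>>> move_arm:
  commands:
    - {"gripper": 0.2, "dx": 0.002, "dy": 0.001, "dz": 0, "wx": 0, "wy": 0, "wz": 0}
    - {"gripper": 0.2, "dx": 0, "dy": 0, "dz": 0, "wx": 0, "wy": 0, "wz": 0}
    - {"gripper": 0.2, "dx": 0, "dy": 0, "dz": 0, "wx": 0, "wy": 0, "wz": 0}
    - {"gripper": 0.2, "dx": 0, "dy": 0, "dz": 0, "wx": 0, "wy": 0, "wz": 0}
    - {"gripper": 0.5, "dx": 0, "dy": 0, "dz": 0, "wx": 0, "wy": 0, "wz": 0}
    - {"gripper": 0.5, "dx": 0, "dy": 0, "dz": 0, "wx": 0, "wy": 0, "wz": 0}
    - {"gripper": 0.5, "dx": 0, "dy": 0, "dz": 0, "wx": 0, "wy": 0, "wz": -0.145}
    - {"gripper": 0.5, "dx": 0, "dy": 0, "dz": 0, "wx": 0, "wy": 0, "wz": -0.145}

```text
time_s: 28.25
ee_pos: [0.5121, 0.4044, 0.0356]
ee_rot: [-1.763, -2.6, 0.001]
wrist_force: [-0.2, -0.8, -0.0]
grip_width: 0.043
```

>>> move_arm:
  commands:
    - {"gripper": 0.5, "dx": 0, "dy": 0, "dz": 0, "wx": 0, "wy": 0, "wz": -0.145}
    - {"gripper": 0.5, "dx": 0, "dy": 0, "dz": 0, "wx": 0, "wy": 0, "wz": -0.145}
    - {"gripper": 0.5, "dx": 0, "dy": 0, "dz": 0, "wx": 0, "wy": 0, "wz": -0.145}
    - {"gripper": 0.5, "dx": 0, "dy": 0, "dz": 0, "wx": 0, "wy": 0, "wz": -0.145}
    - {"gripper": 0.5, "dx": 0, "dy": 0, "dz": 0, "wx": 0, "wy": 0, "wz": -0.145}
    - {"gripper": 0.5, "dx": 0, "dy": 0, "dz": 0, "wx": 0, "wy": 0, "wz": -0.145}
    - {"gripper": 0.5, "dx": 0, "dy": 0, "dz": 0, "wx": 0, "wy": 0, "wz": -0.145}
    - {"gripper": 0.5, "dx": 0, "dy": 0, "dz": 0, "wx": 0, "wy": 0, "wz": -0.145}

```text
time_s: 29.05
ee_pos: [0.5121, 0.4043, 0.0355]
ee_rot: [-0.05, -3.141, 0.001]
wrist_force: [0.5, 0.3, -0.1]
grip_width: 0.0433
```

>>> move_arm:
  squeeze: 60
  commands:
    - {"gripper": 0, "dx": 0, "dy": 0, "dz": 0, "wx": 0, "wy": 0, "wz": 0}
    - {"gripper": 0, "dx": 0, "dy": 0, "dz": 0, "wx": 0, "wy": 0, "wz": 0}
    - {"gripper": 0, "dx": 0, "dy": 0, "dz": 0, "wx": 0, "wy": 0, "wz": 0}
    - {"gripper": 0, "dx": 0, "dy": 0, "dz": 0, "wx": 0, "wy": 0, "wz": 0}

```text
time_s: 29.45
ee_pos: [0.5123, 0.4045, 0.0358]
ee_rot: [-0.062, -3.141, 0.0]
wrist_force: [-0.5, -0.6, -0.0]
grip_width: 0.0199
```

```bash
python3 - <<'E'
from h import *
go(.512,.403,.035)
E
```

```text
t 29.4 psi 3.102 pos [0.5123 0.4045 0.0358] tool-z [-0. -0. -1.] F [-0.5 -0.6 -0. ] w 0.0199 | d [ 0.0003 -0.0015  0.0008] wz 0.000
```

>>> move_arm:
  commands:
    - {"gripper": 0, "dx": 0, "dy": 0, "dz": -0.02, "wx": 0, "wy": 0, "wz": 0}
    - {"gripper": 0, "dx": 0, "dy": 0, "dz": -0.03, "wx": 0, "wy": 0, "wz": 0}
    - {"gripper": 0, "dx": 0, "dy": 0, "dz": 0, "wx": 0, "wy": 0, "wz": 0}

```text
time_s: 29.75
ee_pos: [0.5149, 0.4061, 0.0895]
ee_rot: [0.061, 3.136, 0.006]
wrist_force: [0.6, 1.2, -0.9]
grip_width: 0.0194
```

```bash
python3 - <<'E'
from h import *
p=RK((0.5,104,0)); go(.55,.15,.085); go(p[0],p[1],.085)
s=read_camera("scene"); crop(s,160,170,340,310,4.4,"b3")
E
```

```text
t 29.8 psi 3.103 pos [0.5149 0.4061 0.0895] tool-z [ 0.006  0.004 -1.   ] F [ 0.6  1.2 -0.9] w 0.0194 | d [-0.045  -0.2545  0.0038] wz 0.000
t 29.8 psi 3.103 pos [0.5149 0.4061 0.0895] tool-z [ 0.006  0.004 -1.   ] F [ 0.6  1.2 -0.9] w 0.0194 | d [-0.0427 -0.4553  0.003 ] wz 0.000
```

View pics/b3.png

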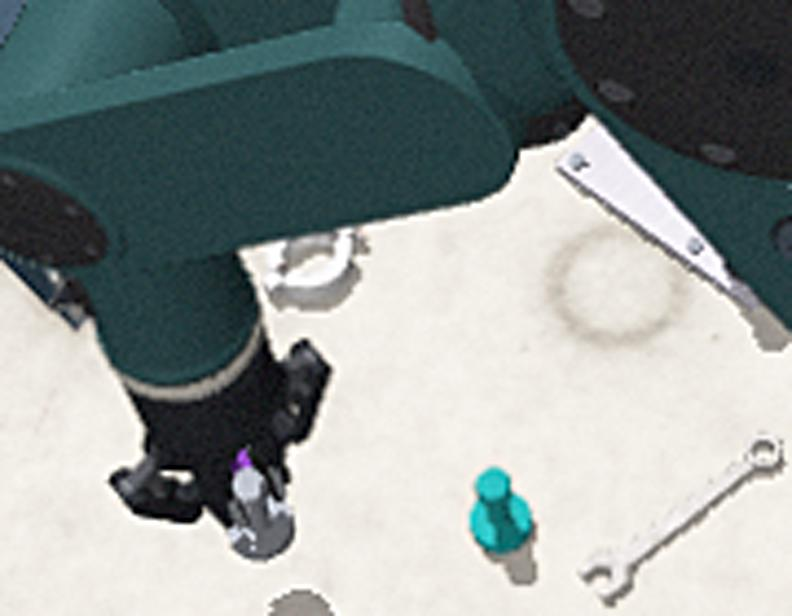

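>>> move_arm:
  commands:
    - {"gripper": 0, "dx": -0.004, "dy": -0.015, "dz": 0, "wx": 0, "wy": 0, "wz": 0}
    - {"gripper": 0, "dx": -0.006, "dy": -0.032, "dz": 0, "wx": 0, "wy": 0, "wz": 0}
    - {"gripper": 0, "dx": -0.006, "dy": -0.035, "dz": 0, "wx": 0, "wy": 0, "wz": 0}
    - {"gripper": 0, "dx": -0.006, "dy": -0.035, "dz": 0, "wx": 0, "wy": 0, "wz": 0}
    - {"gripper": 0, "dx": -0.006, "dy": -0.035, "dz": 0, "wx": 0, "wy": 0, "wz": 0}
    - {"gripper": 0, "dx": -0.006, "dy": -0.035, "dz": 0, "wx": 0, "wy": 0, "wz": 0}
    - {"gripper": 0, "dx": -0.005, "dy": -0.035, "dz": 0, "wx": 0, "wy": 0, "wz": 0}
    - {"gripper": 0, "dx": -0.004, "dy": -0.035, "dz": 0, "wx": 0, "wy": 0, "wz": 0}

```text
time_s: 30.6
ee_pos: [0.5444, 0.1435, 0.0844]
ee_rot: [-0.06, -3.138, 0.001]
wrist_force: [0.3, -0.3, -0.6]
grip_width: 0.0197
```

```bash
python3 - <<'E'
from h import *
p=RK((0.5,104,0));go(p[0],p[1],.085)
E
```

```text
t 30.6 psi 3.103 pos [0.5444 0.1435 0.0844] tool-z [-0.003 -0.001 -1.   ] F [ 0.3 -0.3 -0.6] w 0.0197 | d [-0.0029 -0.1941 -0.0004] wz 0.000
```

>>> move_arm:
  commands:
    - {"gripper": 0, "dx": -0.004, "dy": -0.035, "dz": 0, "wx": 0, "wy": 0, "wz": 0}
    - {"gripper": 0, "dx": 0, "dy": -0.035, "dz": 0, "wx": 0, "wy": 0, "wz": 0}
    - {"gripper": 0, "dx": 0, "dy": -0.035, "dz": 0, "wx": 0, "wy": 0, "wz": 0}
    - {"gripper": 0, "dx": 0, "dy": -0.035, "dz": 0, "wx": 0, "wy": 0, "wz": 0}
    - {"gripper": 0, "dx": 0, "dy": -0.025, "dz": 0, "wx": 0, "wy": 0, "wz": 0}
    - {"gripper": 0, "dx": 0, "dy": -0.015, "dz": 0, "wx": 0, "wy": 0, "wz": 0}
    - {"gripper": 0, "dx": 0, "dy": 0, "dz": 0, "wx": 0, "wy": 0, "wz": 0}
    - {"gripper": 0, "dx": 0, "dy": 0, "dz": 0, "wx": 0, "wy": 0, "wz": 0}

```text
time_s: 31.4
ee_pos: [0.5422, -0.0338, 0.0852]
ee_rot: [-0.061, -3.14, -0.001]
wrist_force: [-0.4, 0.1, -0.6]
grip_width: 0.0196
```

```bash
python3 - <<'E'
from h import *
p=RK((0.5,104,0));go(p[0],p[1],.062)
E
```

```text
t 31.4 psi 3.103 pos [ 0.5422 -0.0338  0.0852] tool-z [-0.001  0.001 -1.   ] F [-0.4  0.1 -0.6] w 0.0196 | d [ 0.0016 -0.0169  0.0232] wz 0.000
```

>>> move_arm:
  commands:
    - {"gripper": 0, "dx": 0.0015, "dy": -0.0165, "dz": 0, "wx": 0, "wy": 0, "wz": 0}
    - {"gripper": 0, "dx": 0, "dy": 0, "dz": 0.01, "wx": 0, "wy": 0, "wz": 0}
    - {"gripper": 0, "dx": 0, "dy": 0, "dz": 0.01, "wx": 0, "wy": 0, "wz": 0}
    - {"gripper": 0, "dx": 0, "dy": 0, "dz": 0.002, "wx": 0, "wy": 0, "wz": 0}
    - {"gripper": 0, "dx": 0, "dy": 0, "dz": 0, "wx": 0, "wy": 0, "wz": 0}
    - {"gripper": 0, "dx": 0, "dy": 0, "dz": 0, "wx": 0, "wy": 0, "wz": 0}

```text
time_s: 32.0
ee_pos: [0.5408, -0.0498, 0.0636]
ee_rot: [-0.058, -3.141, -0.0]
wrist_force: [-0.5, 0.8, -1.1]
grip_width: 0.0199
```

```bash
python3 - <<'E'
from h import *
p=RK((0.5,104,0));go(p[0],p[1],.0455)
E
```

```text
t 32.0 psi 3.105 pos [ 0.5408 -0.0498  0.0636] tool-z [-0.  0. -1.] F [-0.5  0.8 -1.1] w 0.0199 | d [ 0.0009 -0.0008  0.0181] wz 0.000
```

>>> move_arm:
  commands:
    - {"gripper": 0, "dx": 0.0005, "dy": -0.0005, "dz": 0.005, "wx": 0, "wy": 0, "wz": 0}
    - {"gripper": 0, "dx": 0, "dy": 0, "dz": 0.005, "wx": 0, "wy": 0, "wz": 0}
    - {"gripper": 0, "dx": 0, "dy": 0, "dz": 0.005, "wx": 0, "wy": 0, "wz": 0}
    - {"gripper": 0, "dx": 0, "dy": 0, "dz": 0.003, "wx": 0, "wy": 0, "wz": 0}
    - {"gripper": 0, "dx": 0, "dy": 0, "dz": 0, "wx": 0, "wy": 0, "wz": 0}

```text
time_s: 32.5
ee_pos: [0.5405, -0.0508, 0.0457]
ee_rot: [0.06, 3.141, 0.0]
wrist_force: [-0.1, -0.7, 1.4]
grip_width: 0.0194
```

```bash
python3 - <<'E'
from h import *
p=RK((0.5,104,0));go(p[0],p[1],.0455); print(state()["moment"].round(2))
E
```

```text
t 32.5 psi 3.104 pos [ 0.5405 -0.0508  0.0457] tool-z [ 0.  0. -1.] F [-0.1 -0.7  1.4] w 0.0194 | d [0.0006 0.0003 0.0002] wz 0.000
[ 0.03  0.11 -0.01]
```

>>> move_arm:
  commands:
    - {"gripper": 0.4, "dx": 0, "dy": 0, "dz": 0, "wx": 0, "wy": 0, "wz": 0}
    - {"gripper": 0.4, "dx": 0, "dy": 0, "dz": 0, "wx": 0, "wy": 0, "wz": 0}
    - {"gripper": 0.4, "dx": 0, "dy": 0, "dz": -0.01, "wx": 0, "wy": 0, "wz": 0}
    - {"gripper": 0.4, "dx": 0, "dy": 0, "dz": -0.03, "wx": 0, "wy": 0, "wz": 0}
    - {"gripper": 0.4, "dx": 0, "dy": 0, "dz": -0.045, "wx": 0, "wy": 0, "wz": 0}
    - {"gripper": 0.4, "dx": 0, "dy": 0, "dz": -0.045, "wx": 0, "wy": 0, "wz": 0}
    - {"gripper": 0.4, "dx": 0.03, "dy": 0, "dz": -0.04, "wx": 0, "wy": 0, "wz": 0}
    - {"gripper": 0.4, "dx": 0.04, "dy": 0, "dz": -0.03, "wx": 0, "wy": 0, "wz": 0}

```text
time_s: 33.3
ee_pos: [0.4721, -0.0487, 0.2494]
ee_rot: [0.059, 3.136, -0.002]
wrist_force: [0.4, -0.1, 0.7]
grip_width: 0.0342
```

>>> move_arm:
  commands:
    - {"gripper": 0.4, "dx": 0, "dy": 0, "dz": 0, "wx": 0, "wy": 0, "wz": 0.145}
    - {"gripper": 0.4, "dx": 0, "dy": 0, "dz": 0, "wx": 0, "wy": 0, "wz": 0.145}
    - {"gripper": 0.4, "dx": 0, "dy": 0, "dz": 0, "wx": 0, "wy": 0, "wz": 0.145}
    - {"gripper": 0.4, "dx": 0, "dy": 0, "dz": 0, "wx": 0, "wy": 0, "wz": 0.145}
    - {"gripper": 0.4, "dx": 0, "dy": 0, "dz": 0, "wx": 0, "wy": 0, "wz": 0.145}
    - {"gripper": 0.4, "dx": 0, "dy": 0, "dz": 0, "wx": 0, "wy": 0, "wz": 0.145}
    - {"gripper": 0.4, "dx": 0, "dy": 0, "dz": 0, "wx": 0, "wy": 0, "wz": 0.145}
    - {"gripper": 0.4, "dx": 0, "dy": 0, "dz": 0, "wx": 0, "wy": 0, "wz": 0.145}

```text
time_s: 34.1
ee_pos: [0.4701, -0.0482, 0.2465]
ee_rot: [1.779, 2.589, 0.0]
wrist_force: [0.4, -0.5, 0.2]
grip_width: 0.0343
```

```bash
python3 - <<'E'
from h import *
p=RK((115,0,0)); go(p[0],p[1],.245,YAW+np.pi/2)
t=read_camera("top"); cv2.imwrite("pics/top4.png",t[:,:,::-1]); crop(t,290,130,480,260,4.2,"d1t")
s=read_camera("scene"); cv2.imwrite("pics/scene4.png",s[:,:,::-1])
E
```

```text
t 34.1 psi 1.938 pos [ 0.4701 -0.0482  0.2465] tool-z [ 0. -0. -1.] F [ 0.4 -0.5  0.2] w 0.0343 | d [-0.1599  0.1438  0.0016] wz 0.293
```

View pics/d1t.png

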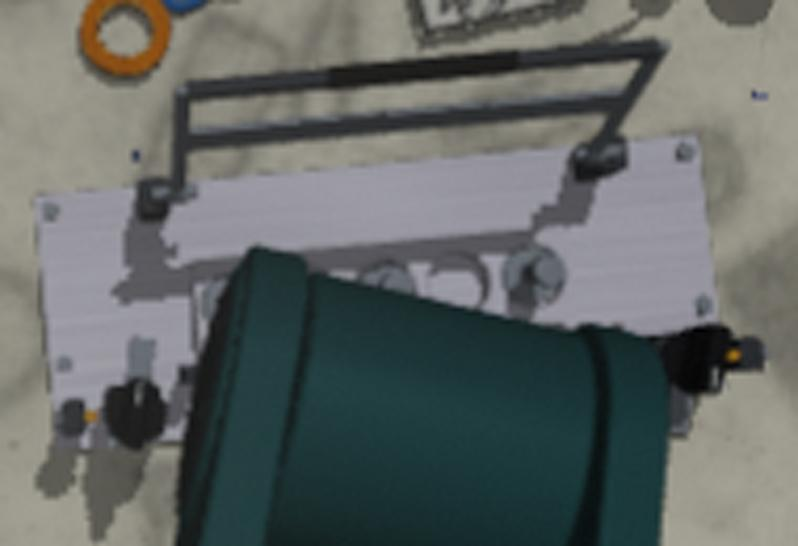

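View pics/scene4.png

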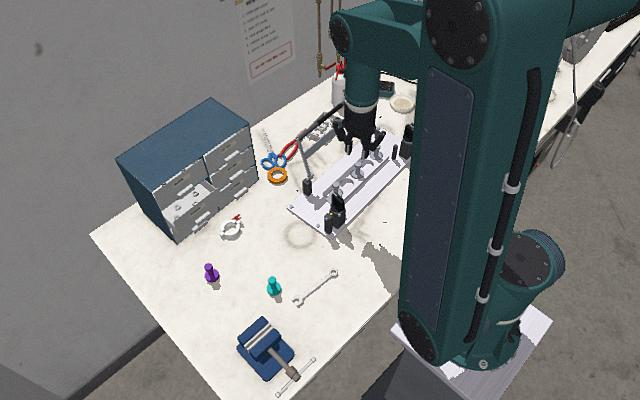

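```bash
python3 - <<'E'
from h import *
print(onz("top",[(422.5/4.2-.5+290,68.5/4.2-.5+130)],.206), RK((115.5,0,206)))
E
```

```text
[[ 0.66560092 -0.14731355  0.206     ]] [ 0.66218816 -0.14581839  0.206     ]
```

>>> move_arm:
  commands:
    - {"gripper": 0.45, "dx": 0, "dy": 0, "dz": 0, "wx": 0, "wy": 0, "wz": 0.145}
    - {"gripper": 0.45, "dx": 0, "dy": 0, "dz": 0, "wx": 0, "wy": 0, "wz": 0.145}
    - {"gripper": 0.45, "dx": -0.035, "dy": 0.0, "dz": 0, "wx": 0, "wy": 0, "wz": 0}
    - {"gripper": 0.45, "dx": -0.035, "dy": 0.035, "dz": 0, "wx": 0, "wy": 0, "wz": 0}
    - {"gripper": 0.45, "dx": -0.02, "dy": 0.04, "dz": 0, "wx": 0, "wy": 0, "wz": 0}
    - {"gripper": 0.45, "dx": -0.01, "dy": 0.04, "dz": 0, "wx": 0, "wy": 0, "wz": 0}
    - {"gripper": 0.45, "dx": 0, "dy": 0.04, "dz": 0, "wx": 0, "wy": 0, "wz": 0}
    - {"gripper": 0.45, "dx": 0, "dy": 0, "dz": 0, "wx": 0, "wy": 0, "wz": 0}

```text
time_s: 35.0
ee_pos: [0.6377, -0.1354, 0.2456]
ee_rot: [2.12, 2.315, 0.004]
wrist_force: [-0.5, 1.2, -0.2]
grip_width: 0.0384
```

```bash
python3 - <<'E'
from h import *
p=RK((116,0,0)); go(p[0],p[1],.187,YAW+np.pi/2)
E
```

```text
t 35.0 psi 1.658 pos [ 0.6377 -0.1354  0.2456] tool-z [ 0.004 -0.    -1.   ] F [-0.5  1.2 -0.2] w 0.0384 | d [-0.0125  0.0237  0.0587] wz 0.014
```

>>> move_arm:
  squeeze: 30
  commands:
    - {"gripper": 0.45, "dx": -0.012, "dy": 0.024, "dz": 0, "wx": 0, "wy": 0, "wz": 0.01}
    - {"gripper": 0.45, "dx": 0, "dy": 0, "dz": 0, "wx": 0, "wy": 0, "wz": 0}
    - {"gripper": 0.45, "dx": 0, "dy": 0, "dz": 0.02, "wx": 0, "wy": 0, "wz": 0}
    - {"gripper": 0.45, "dx": 0, "dy": 0, "dz": 0.02, "wx": 0, "wy": 0, "wz": 0}
    - {"gripper": 0.45, "dx": 0, "dy": 0, "dz": 0.017, "wx": 0, "wy": 0, "wz": 0}
    - {"gripper": 0.45, "dx": 0, "dy": 0, "dz": 0, "wx": 0, "wy": 0, "wz": 0}

```text
time_s: 35.6
ee_pos: [0.655, -0.1441, 0.1864]
ee_rot: [-2.132, -2.3, 0.004]
wrist_force: [-0.4, -0.5, 0.7]
grip_width: 0.0387
```

>>> move_arm:
  commands:
    - {"gripper": 0, "dx": 0, "dy": 0, "dz": 0, "wx": 0, "wy": 0, "wz": 0}
    - {"gripper": 0, "dx": 0, "dy": 0, "dz": 0, "wx": 0, "wy": 0, "wz": 0}
    - {"gripper": 0, "dx": 0, "dy": 0, "dz": 0, "wx": 0, "wy": 0, "wz": 0}
    - {"gripper": 0, "dx": 0, "dy": 0, "dz": 0, "wx": 0, "wy": 0, "wz": 0}

```text
time_s: 36.0
ee_pos: [0.6594, -0.145, 0.1907]
ee_rot: [2.136, 2.299, 0.003]
wrist_force: [1.5, 1.8, 7.4]
grip_width: 0.0107
```

```bash
python3 - <<'E'
from h import *
p=RK((116,0,0)); go(p[0],p[1],.187,YAW+np.pi/2)
h=RK((75,0,75.5)); p=state()["ee_pos"]+[0,0,.019]; d=p-h; print(np.hypot(d[0],d[2]), np.arctan2(d[2],-d[0]))
a=np.r_[np.arange(1.88,-.01,-.11),0]; x=-137*np.cos(a); z=137*np.sin(a)
print(np.c_[a[1:],np.diff(x),-np.diff(z)].round(1))
E
```

```text
t 36.0 psi 1.644 pos [ 0.6594 -0.145   0.1907] tool-z [ 0.004 -0.001 -1.   ] F [1.5 1.8 7.4] w 0.0107 | d [-0.001   0.0032  0.0037] wz -0.000
0.1393557203110768 1.8437604748677408
[[  1.8 -14.6  -3.8]
 [  1.7 -14.9  -2.2]
 [  1.5 -15.1  -0.5]
 [  1.4 -15.    1.1]
 [  1.3 -14.8   2.8]
 [  1.2 -14.4   4.4]
 [  1.1 -13.8   5.9]
 [  1.  -13.1   7.4]
 [  0.9 -12.2   8.8]
 [  0.8 -11.2  10.1]
 [  0.7 -10.   11.3]
 [  0.6  -8.7  12.3]
 [  0.4  -7.3  13.2]
 [  0.3  -5.8  13.9]
 [  0.2  -4.2  14.5]
 [  0.1  -2.6  14.8]
 [  0.   -1.   15. ]
 [  0.   -0.    1.4]]
```

>>> move_arm:
  commands:
    - {"gripper": 0, "dx": 0, "dy": -0.008, "dz": -0.004, "wx": 0, "wy": 0, "wz": 0}
    - {"gripper": 0, "dx": 0, "dy": -0.0149, "dz": -0.0022, "wx": 0, "wy": 0, "wz": 0}
    - {"gripper": 0, "dx": 0, "dy": -0.0151, "dz": -0.0005, "wx": 0, "wy": 0, "wz": 0}
    - {"gripper": 0, "dx": 0, "dy": -0.015, "dz": 0.0011, "wx": 0, "wy": 0, "wz": 0}
    - {"gripper": 0, "dx": 0, "dy": -0.0148, "dz": 0.0028, "wx": 0, "wy": 0, "wz": 0}
    - {"gripper": 0, "dx": 0, "dy": -0.0144, "dz": 0.0044, "wx": 0, "wy": 0, "wz": 0}

```text
time_s: 36.6
ee_pos: [0.5764, -0.1512, 0.1885]
ee_rot: [2.137, 2.299, 0.003]
wrist_force: [3.0, 0.4, 1.5]
grip_width: 0.0106
```

```bash
cat >> h.py <<'E'
def bar():
    h=RK((75,0,75.5)); p=state()["ee_pos"]+[0,0,.019]; d=p-h; print(np.hypot(d[0],d[2]), np.arctan2(d[2],-d[0])); go(.5,-.15,.05)
E
python3 -c "from h import *; bar()"
```

```text
0.1395796841382112 1.2392377958606748
t 36.6 psi 1.644 pos [ 0.5764 -0.1512  0.1885] tool-z [ 0.003 -0.001 -1.   ] F [3.  0.4 1.5] w 0.0106 | d [ 0.0069 -0.0765  0.1382] wz 0.000
```

>>> move_arm:
  commands:
    - {"gripper": 0, "dx": 0, "dy": -0.0138, "dz": 0.0059, "wx": 0, "wy": 0, "wz": 0}
    - {"gripper": 0, "dx": 0, "dy": -0.0131, "dz": 0.0074, "wx": 0, "wy": 0, "wz": 0}
    - {"gripper": 0, "dx": 0, "dy": -0.0122, "dz": 0.0088, "wx": 0, "wy": 0, "wz": 0}
    - {"gripper": 0, "dx": 0, "dy": -0.0112, "dz": 0.0101, "wx": 0, "wy": 0, "wz": 0}
    - {"gripper": 0, "dx": 0, "dy": -0.01, "dz": 0.0113, "wx": 0, "wy": 0, "wz": 0}
    - {"gripper": 0, "dx": 0, "dy": -0.0087, "dz": 0.0123, "wx": 0, "wy": 0, "wz": 0}

```text
time_s: 37.2
ee_pos: [0.5067, -0.1564, 0.1318]
ee_rot: [2.138, 2.3, 0.0]
wrist_force: [3.6, 0.1, -0.2]
grip_width: 0.011
```

```bash
python3 -c "from h import *; bar()"
```

```text
0.13756299520015144 0.5796669244002309
t 37.2 psi 1.644 pos [ 0.5067 -0.1564  0.1318] tool-z [ 0.001 -0.001 -1.   ] F [ 3.6  0.1 -0.2] w 0.0110 | d [ 0.007  -0.0063  0.0818] wz 0.000
```

>>> move_arm:
  commands:
    - {"gripper": 0, "dx": 0, "dy": -0.0075, "dz": 0.0132, "wx": 0, "wy": 0, "wz": 0}
    - {"gripper": 0, "dx": 0, "dy": -0.006, "dz": 0.0139, "wx": 0, "wy": 0, "wz": 0}
    - {"gripper": 0, "dx": 0, "dy": -0.0042, "dz": 0.0145, "wx": 0, "wy": 0, "wz": 0}
    - {"gripper": 0, "dx": 0, "dy": -0.0026, "dz": 0.0148, "wx": 0, "wy": 0, "wz": 0}
    - {"gripper": 0, "dx": 0, "dy": -0.001, "dz": 0.01, "wx": 0, "wy": 0, "wz": 0}
    - {"gripper": 0, "dx": 0, "dy": 0, "dz": 0, "wx": 0, "wy": 0, "wz": 0}

```text
time_s: 37.8
ee_pos: [0.4851, -0.1579, 0.0641]
ee_rot: [-2.138, -2.3, 0.002]
wrist_force: [-1.1, -3.3, -2.0]
grip_width: 0.0107
```

```bash
python3 -c "from h import *; bar()"
```

```text
0.13693593177725463 0.055866534038078626
t 37.8 psi 1.644 pos [ 0.4851 -0.1579  0.0641] tool-z [-0.002 -0.    -1.   ] F [-1.1 -3.3 -2. ] w 0.0107 | d [0.0068 0.0155 0.0141] wz 0.000
```

>>> move_arm:
  commands:
    - {"gripper": 0, "dx": 0, "dy": 0, "dz": 0.005, "wx": 0, "wy": 0, "wz": 0}
    - {"gripper": 0, "dx": 0, "dy": 0, "dz": 0.002, "wx": 0, "wy": 0, "wz": 0}
    - {"gripper": 0, "dx": 0, "dy": 0, "dz": 0.001, "wx": 0, "wy": 0, "wz": 0}
    - {"gripper": 0, "dx": 0, "dy": 0, "dz": 0, "wx": 0, "wy": 0, "wz": 0}

```text
time_s: 38.2
ee_pos: [0.4849, -0.1578, 0.057]
ee_rot: [-2.137, -2.301, 0.003]
wrist_force: [-2.7, -5.0, -2.1]
grip_width: 0.0105
```

```bash
python3 -c "from h import *; bar()"
```

```text
0.13694478000674293 0.0037554602077687826
t 38.2 psi 1.645 pos [ 0.4849 -0.1578  0.057 ] tool-z [-0.002 -0.    -1.   ] F [-2.7 -5.  -2.1] w 0.0105 | d [0.0067 0.0157 0.007 ] wz 0.000
```

>>> move_arm:
  commands:
    - {"gripper": 0, "dx": 0, "dy": 0, "dz": 0.001, "wx": 0, "wy": 0, "wz": 0}
    - {"gripper": 0, "dx": 0, "dy": 0, "dz": 0.001, "wx": 0, "wy": 0, "wz": 0}
    - {"gripper": 0, "dx": 0, "dy": 0, "dz": 0, "wx": 0, "wy": 0, "wz": 0}

```text
time_s: 38.5
ee_pos: [0.4849, -0.1578, 0.0557]
ee_rot: [-2.137, -2.301, 0.003]
wrist_force: [-5.8, -4.3, 7.8]
grip_width: 0.0111
```

```bash
python3 -c "from h import *; bar()"
```

```text
0.13692500249523162 -0.005808128203634649
t 38.5 psi 1.645 pos [ 0.4849 -0.1578  0.0557] tool-z [-0.002 -0.    -1.   ] F [-5.8 -4.3  7.8] w 0.0111 | d [0.0067 0.0157 0.0057] wz 0.000
```

>>> move_arm:
  commands:
    - {"gripper": 0.4, "dx": 0, "dy": 0, "dz": 0, "wx": 0, "wy": 0, "wz": 0}
    - {"gripper": 0.4, "dx": 0, "dy": 0, "dz": 0, "wx": 0, "wy": 0, "wz": 0}
    - {"gripper": 0.4, "dx": 0, "dy": 0, "dz": 0, "wx": 0, "wy": 0, "wz": 0}
    - {"gripper": 0.4, "dx": 0, "dy": 0, "dz": -0.03, "wx": 0, "wy": 0, "wz": 0}
    - {"gripper": 0.4, "dx": 0, "dy": 0, "dz": -0.045, "wx": 0, "wy": 0, "wz": 0}
    - {"gripper": 0.4, "dx": 0, "dy": 0, "dz": -0.04, "wx": 0, "wy": 0, "wz": 0}
    - {"gripper": 0.4, "dx": 0, "dy": 0, "dz": 0, "wx": 0, "wy": 0, "wz": -0.145}
    - {"gripper": 0.4, "dx": 0, "dy": 0, "dz": 0, "wx": 0, "wy": 0, "wz": -0.145}

```text
time_s: 39.3
ee_pos: [0.4871, -0.1578, 0.1718]
ee_rot: [1.774, 2.588, 0.001]
wrist_force: [0.3, 0.2, -0.3]
grip_width: 0.034
```

>>> move_arm:
  commands:
    - {"gripper": 0.6, "dx": 0, "dy": 0, "dz": 0, "wx": 0, "wy": 0, "wz": -0.145}
    - {"gripper": 0.6, "dx": 0, "dy": 0, "dz": 0, "wx": 0, "wy": 0, "wz": -0.145}
    - {"gripper": 0.6, "dx": 0, "dy": 0, "dz": 0, "wx": 0, "wy": 0, "wz": -0.145}
    - {"gripper": 0.6, "dx": 0, "dy": 0, "dz": 0, "wx": 0, "wy": 0, "wz": -0.145}
    - {"gripper": 0.6, "dx": 0, "dy": 0, "dz": 0, "wx": 0, "wy": 0, "wz": -0.145}
    - {"gripper": 0.6, "dx": 0, "dy": 0, "dz": 0, "wx": 0, "wy": 0, "wz": -0.145}
    - {"gripper": 0.6, "dx": 0, "dy": 0, "dz": 0, "wx": 0, "wy": 0, "wz": -0.145}
    - {"gripper": 0.6, "dx": 0, "dy": 0, "dz": 0, "wx": 0, "wy": 0, "wz": -0.145}

```text
time_s: 40.1
ee_pos: [0.4859, -0.1573, 0.1699]
ee_rot: [-0.065, -3.141, -0.001]
wrist_force: [-0.1, 1.4, 0.8]
grip_width: 0.051
```

```bash
python3 - <<'E'
from h import *
k=RK((-66,180,0)); go(k[0],k[1],.16,YAW+np.pi)
t=read_camera("top"); crop(t,290,130,480,260,4.2,"e1t")
s=read_camera("scene"); crop(s,280,100,460,240,4.4,"e1s")
print(proj("top",RK([(-66,180,134)])))
E
```

```text
t 40.1 psi 3.100 pos [ 0.4859 -0.1573  0.1699] tool-z [-0.     0.001 -1.   ] F [-0.1  1.4  0.8] w 0.0510 | d [0.0253 0.1767 0.01  ] wz -0.115
[[321.6898162  228.56749551]]
```

View pics/e1t.png

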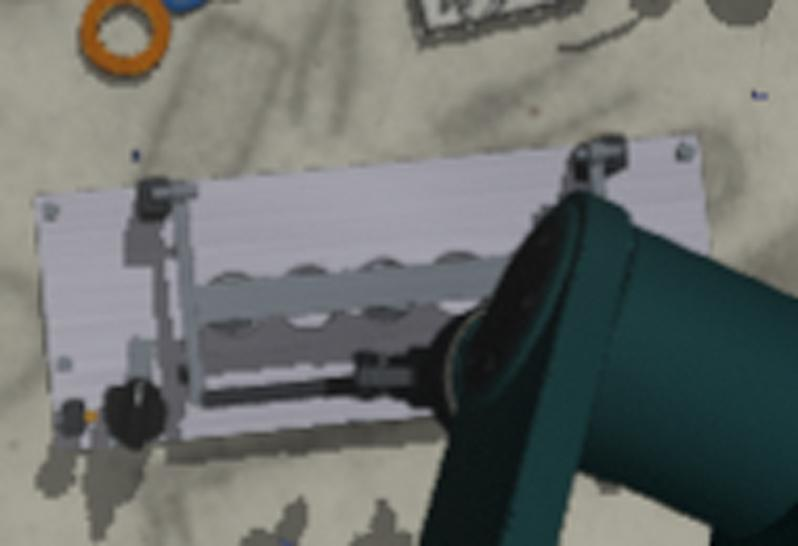

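View pics/e1s.png

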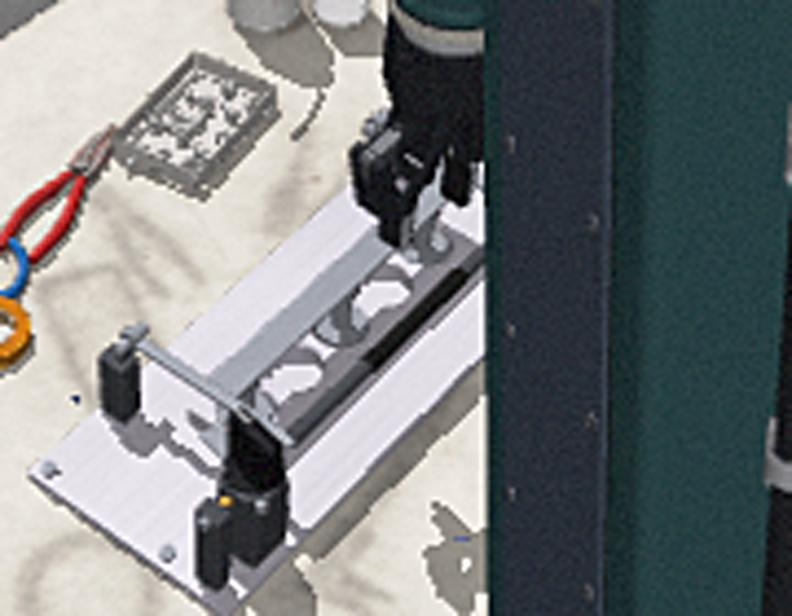

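>>> move_arm:
  commands:
    - {"gripper": 0.6, "dx": 0.004, "dy": 0.03, "dz": 0, "wx": 0, "wy": 0, "wz": 0}
    - {"gripper": 0.6, "dx": 0.006, "dy": 0.04, "dz": 0, "wx": 0, "wy": 0, "wz": 0}
    - {"gripper": 0.6, "dx": 0.006, "dy": 0.04, "dz": 0, "wx": 0, "wy": 0, "wz": 0}
    - {"gripper": 0.6, "dx": 0.006, "dy": 0.04, "dz": 0, "wx": 0, "wy": 0, "wz": 0}
    - {"gripper": 0.6, "dx": 0.003, "dy": 0.025, "dz": 0, "wx": 0, "wy": 0, "wz": 0}
    - {"gripper": 0.6, "dx": 0, "dy": 0, "dz": 0, "wx": 0, "wy": 0, "wz": -0.11}
    - {"gripper": 0.6, "dx": 0, "dy": 0, "dz": 0, "wx": 0, "wy": 0, "wz": 0}

```text
time_s: 40.9
ee_pos: [0.4692, 0.0194, 0.17]
ee_rot: [0.097, -3.14, -0.0]
wrist_force: [0.0, 0.9, 0.5]
grip_width: 0.0512
```

```bash
python3 - <<'E'
from h import *
k=RK((-66,180,0)); go(k[0],k[1],.105,YAW+np.pi)
E
```

```text
t 40.9 psi -3.080 pos [0.4692 0.0194 0.17  ] tool-z [-0.  0. -1.] F [0.  0.9 0.5] w 0.0512 | d [0.0011 0.0011 0.065 ] wz -0.012
```

>>> move_arm:
  squeeze: 40
  commands:
    - {"gripper": 0.6, "dx": 0.001, "dy": 0.001, "dz": 0.03, "wx": 0, "wy": 0, "wz": 0}
    - {"gripper": 0.6, "dx": 0, "dy": 0, "dz": 0.025, "wx": 0, "wy": 0, "wz": 0}
    - {"gripper": 0.6, "dx": 0, "dy": 0, "dz": 0.01, "wx": 0, "wy": 0, "wz": 0}
    - {"gripper": 0.6, "dx": 0, "dy": 0, "dz": 0, "wx": 0, "wy": 0, "wz": 0}

```text
time_s: 41.3
ee_pos: [0.4673, 0.0191, 0.1039]
ee_rot: [0.092, -3.137, -0.001]
wrist_force: [-0.1, 1.1, -0.2]
grip_width: 0.0512
```

```bash
python3 - <<'E'
from h import *
k=RK((-66,180,0)); go(k[0],k[1],.105,YAW+np.pi)
s=read_camera("scene"); crop(s,250,120,400,250,4.6,"f1s")
E
```

```text
t 41.3 psi -3.083 pos [0.4673 0.0191 0.1039] tool-z [-0.003  0.    -1.   ] F [-0.1  1.1 -0.2] w 0.0512 | d [-0.0008  0.0013 -0.0011] wz -0.015
```

View pics/f1s.png

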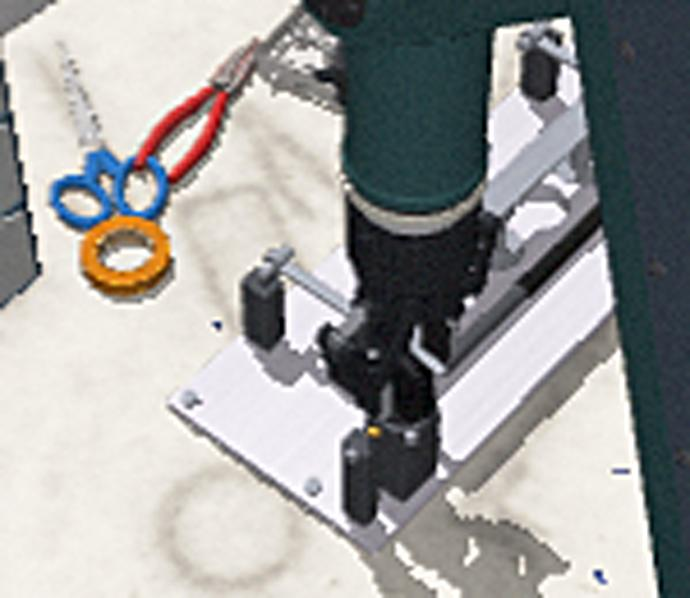

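>>> move_arm:
  commands:
    - {"gripper": 0, "dx": -0.0005, "dy": 0.001, "dz": 0, "wx": 0, "wy": 0, "wz": 0}
    - {"gripper": 0, "dx": 0, "dy": 0, "dz": 0, "wx": 0, "wy": 0, "wz": 0}
    - {"gripper": 0, "dx": 0, "dy": 0, "dz": 0, "wx": 0, "wy": 0, "wz": 0}
    - {"gripper": 0, "dx": 0, "dy": 0, "dz": 0, "wx": 0, "wy": 0, "wz": 0}
    - {"gripper": 0, "dx": 0, "dy": 0, "dz": 0, "wx": 0, "wy": 0, "wz": 0}

```text
time_s: 41.85
ee_pos: [0.4691, 0.0209, 0.106]
ee_rot: [-0.097, 3.139, 0.001]
wrist_force: [-1.8, 2.5, 5.7]
grip_width: 0.0133
```

```bash
python3 - <<'E'
from h import *
k=RK((-66,180,0)); go(k[0],k[1],.105,YAW+np.pi);print(state()["moment"])
E
```

```text
t 41.9 psi -3.080 pos [0.4691 0.0209 0.106 ] tool-z [ 0.001  0.001 -1.   ] F [-1.8  2.5  5.7] w 0.0133 | d [ 0.0012 -0.0005  0.001 ] wz -0.012
[ 0.52298902  0.15172252 -0.03072147]
```

>>> move_arm:
  commands:
    - {"gripper": 0, "dx": 0, "dy": 0, "dz": -0.001, "wx": 0, "wy": 0, "wz": 0.12}
    - {"gripper": 0, "dx": 0, "dy": 0, "dz": 0, "wx": 0, "wy": 0, "wz": 0.12}
    - {"gripper": 0, "dx": 0, "dy": 0, "dz": 0, "wx": 0, "wy": 0, "wz": 0.12}
    - {"gripper": 0, "dx": 0, "dy": 0, "dz": 0, "wx": 0, "wy": 0, "wz": 0.12}
    - {"gripper": 0, "dx": 0, "dy": 0, "dz": 0, "wx": 0, "wy": 0, "wz": 0.12}
    - {"gripper": 0, "dx": 0, "dy": 0, "dz": 0, "wx": 0, "wy": 0, "wz": 0.12}

```text
time_s: 42.45
ee_pos: [0.4688, 0.02, 0.1061]
ee_rot: [1.021, 2.97, -0.001]
wrist_force: [0.2, -1.8, -4.2]
grip_width: 0.0138
```

```bash
python3 - <<'E'
from h import *
k=RK((-66,180,0)); go(k[0],k[1],.105,YAW+np.pi-1.55);print(state()["moment"])
E
```

```text
t 42.5 psi 2.479 pos [0.4688 0.02   0.1061] tool-z [ 0.    -0.001 -1.   ] F [ 0.2 -1.8 -4.2] w 0.0138 | d [ 0.0008 -0.0002  0.0011] wz 0.814
[-0.36883193 -0.12506371  0.0409533 ]
```

>>> move_arm:
  commands:
    - {"gripper": 0, "dx": 0, "dy": 0, "dz": 0, "wx": 0, "wy": 0, "wz": 0.12}
    - {"gripper": 0, "dx": 0, "dy": 0, "dz": 0, "wx": 0, "wy": 0, "wz": 0.12}
    - {"gripper": 0, "dx": 0, "dy": 0, "dz": 0, "wx": 0, "wy": 0, "wz": 0.12}
    - {"gripper": 0, "dx": 0, "dy": 0, "dz": 0, "wx": 0, "wy": 0, "wz": 0.12}
    - {"gripper": 0, "dx": 0, "dy": 0, "dz": 0, "wx": 0, "wy": 0, "wz": 0.12}
    - {"gripper": 0, "dx": 0, "dy": 0, "dz": 0, "wx": 0, "wy": 0, "wz": 0.12}
    - {"gripper": 0, "dx": 0, "dy": 0, "dz": 0, "wx": 0, "wy": 0, "wz": 0.08}
    - {"gripper": 0, "dx": 0, "dy": 0, "dz": 0, "wx": 0, "wy": 0, "wz": 0}

```text
time_s: 43.25
ee_pos: [0.4678, 0.0195, 0.106]
ee_rot: [-2.093, -2.343, 0.003]
wrist_force: [-2.2, -4.1, -1.5]
grip_width: 0.0132
```

```bash
python3 - <<'E'
from h import *
k=RK((-66,180,0)); go(k[0],k[1],.105,YAW+np.pi-1.55);print(state()["moment"])
E
```

```text
t 43.2 psi 1.683 pos [0.4678 0.0195 0.106 ] tool-z [-0.002 -0.002 -1.   ] F [-2.2 -4.1 -1.5] w 0.0132 | d [0.0008 0.0003 0.001 ] wz 0.018
[-0.93487005  0.36584238 -0.01416682]
```

>>> move_arm:
  commands:
    - {"gripper": 0.5, "dx": 0, "dy": 0, "dz": 0, "wx": 0, "wy": 0, "wz": 0}
    - {"gripper": 0.6, "dx": 0, "dy": 0, "dz": 0, "wx": 0, "wy": 0, "wz": 0}
    - {"gripper": 0.6, "dx": 0, "dy": 0, "dz": 0, "wx": 0, "wy": 0, "wz": 0}
    - {"gripper": 0.6, "dx": 0, "dy": 0, "dz": -0.03, "wx": 0, "wy": 0, "wz": 0}
    - {"gripper": 0.6, "dx": 0, "dy": 0, "dz": -0.035, "wx": 0, "wy": 0, "wz": 0}
    - {"gripper": 0.6, "dx": 0, "dy": 0, "dz": 0, "wx": 0, "wy": 0, "wz": 0}

```text
time_s: 43.85
ee_pos: [0.4722, 0.0203, 0.175]
ee_rot: [2.087, 2.339, 0.008]
wrist_force: [1.3, -0.2, -0.8]
grip_width: 0.0513
```

```bash
python3 - <<'E'
from h import *
k=RK((-66,-180,0)); go(k[0],k[1],.165,YAW+np.pi-.3)
E
```

```text
t 43.9 psi 1.684 pos [0.4722 0.0203 0.175 ] tool-z [ 0.008 -0.001 -1.   ] F [ 1.3 -0.2 -0.8] w 0.0513 | d [-0.3591 -0.0187  0.0104] wz -1.231
```

>>> move_arm:
  commands:
    - {"gripper": 0.6, "dx": -0.045, "dy": -0.002, "dz": 0, "wx": 0, "wy": 0, "wz": 0}
    - {"gripper": 0.6, "dx": -0.045, "dy": -0.002, "dz": 0, "wx": 0, "wy": 0, "wz": 0}
    - {"gripper": 0.6, "dx": -0.045, "dy": -0.002, "dz": 0, "wx": 0, "wy": 0, "wz": 0}
    - {"gripper": 0.6, "dx": -0.045, "dy": -0.002, "dz": 0, "wx": 0, "wy": 0, "wz": 0}
    - {"gripper": 0.6, "dx": -0.045, "dy": -0.002, "dz": 0, "wx": 0, "wy": 0, "wz": 0}
    - {"gripper": 0.6, "dx": -0.045, "dy": -0.002, "dz": 0, "wx": 0, "wy": 0, "wz": 0}
    - {"gripper": 0.6, "dx": -0.045, "dy": -0.002, "dz": 0, "wx": 0, "wy": 0, "wz": 0}
    - {"gripper": 0.6, "dx": -0.04, "dy": -0.002, "dz": 0, "wx": 0, "wy": 0, "wz": 0}

```text
time_s: 44.65
ee_pos: [0.4928, -0.3363, 0.1703]
ee_rot: [2.093, 2.343, 0.0]
wrist_force: [0.5, -0.4, 0.3]
grip_width: 0.0514
```

>>> move_arm:
  commands:
    - {"gripper": 0.6, "dx": 0, "dy": 0, "dz": 0, "wx": 0, "wy": 0, "wz": -0.145}
    - {"gripper": 0.6, "dx": 0, "dy": 0, "dz": 0, "wx": 0, "wy": 0, "wz": -0.145}
    - {"gripper": 0.6, "dx": 0, "dy": 0, "dz": 0, "wx": 0, "wy": 0, "wz": -0.145}
    - {"gripper": 0.6, "dx": 0, "dy": 0, "dz": 0, "wx": 0, "wy": 0, "wz": -0.145}
    - {"gripper": 0.6, "dx": 0, "dy": 0, "dz": 0, "wx": 0, "wy": 0, "wz": -0.145}
    - {"gripper": 0.6, "dx": 0, "dy": 0, "dz": 0, "wx": 0, "wy": 0, "wz": -0.145}
    - {"gripper": 0.6, "dx": 0, "dy": 0, "dz": 0, "wx": 0, "wy": 0, "wz": -0.145}
    - {"gripper": 0.6, "dx": 0, "dy": 0, "dz": 0, "wx": 0, "wy": 0, "wz": -0.145}

```text
time_s: 45.45
ee_pos: [0.4928, -0.3339, 0.1702]
ee_rot: [-0.456, -3.108, -0.001]
wrist_force: [-0.5, 0.2, 0.1]
grip_width: 0.0513
```

```bash
python3 - <<'E'
from h import *
k=RK((-66,-180,0)); go(k[0],k[1],.105,YAW+np.pi-.3)
t=read_camera("top"); crop(t,290,130,480,260,4.2,"g1t")
s=read_camera("scene"); crop(s,280,100,460,240,4.4,"g1s")
E
```

```text
t 45.5 psi 2.850 pos [ 0.4928 -0.3339  0.1702] tool-z [-0.     0.001 -1.   ] F [-0.5  0.2  0.1] w 0.0513 | d [-0.003  -0.0042  0.0652] wz -0.065
```

View pics/g1t.png

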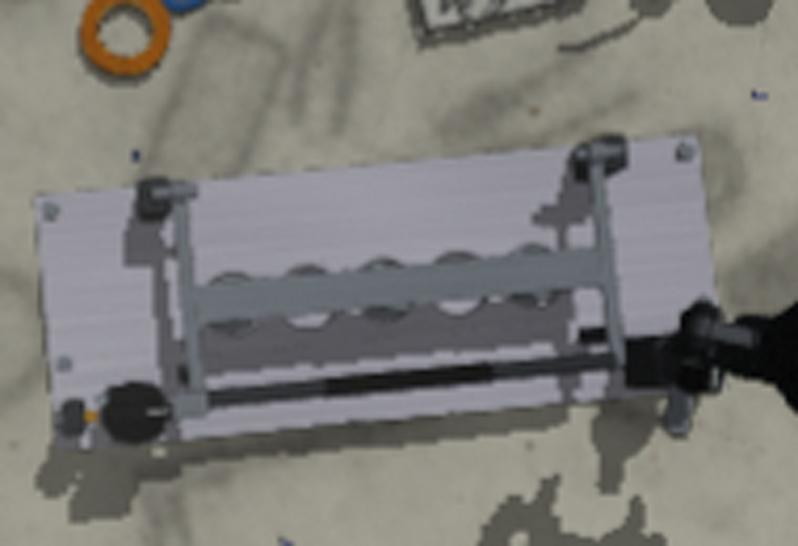

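View pics/g1s.png

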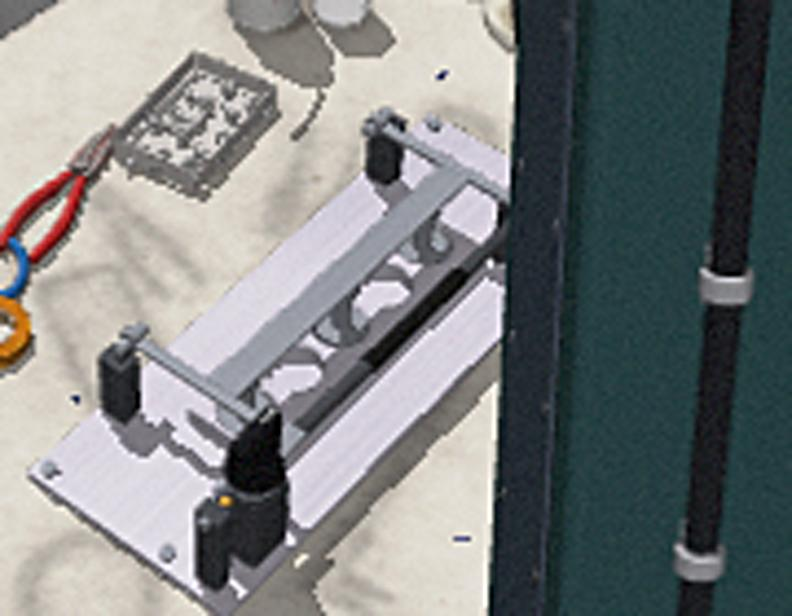

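Left knob is locked, with its dog over the bar arm at about (190,405). Next is the right knob.

>>> move_arm:
  squeeze: 40
  commands:
    - {"gripper": 0.6, "dx": -0.003, "dy": -0.004, "dz": 0, "wx": 0, "wy": 0, "wz": 0}
    - {"gripper": 0.6, "dx": 0, "dy": 0, "dz": 0, "wx": 0, "wy": 0, "wz": -0.065}
    - {"gripper": 0.6, "dx": 0, "dy": 0, "dz": 0.03, "wx": 0, "wy": 0, "wz": 0}
    - {"gripper": 0.6, "dx": 0, "dy": 0, "dz": 0.025, "wx": 0, "wy": 0, "wz": 0}
    - {"gripper": 0.6, "dx": 0, "dy": 0, "dz": 0.01, "wx": 0, "wy": 0, "wz": 0}
    - {"gripper": 0.6, "dx": 0, "dy": 0, "dz": 0, "wx": 0, "wy": 0, "wz": 0}

```text
time_s: 46.15
ee_pos: [0.4936, -0.3382, 0.1044]
ee_rot: [-0.367, -3.117, -0.003]
wrist_force: [-0.3, -0.1, -0.7]
grip_width: 0.0515
```

```bash
python3 - <<'E'
from h import *
k=RK((-66,-180,0)); go(k[0],k[1],.105,YAW+np.pi-.3)
E
```

```text
t 46.1 psi 2.907 pos [ 0.4936 -0.3382  0.1044] tool-z [-0.003  0.002 -1.   ] F [-0.3 -0.1 -0.7] w 0.0515 | d [-0.0008 -0.0003 -0.0006] wz -0.008
```

>>> move_arm:
  commands:
    - {"gripper": 0, "dx": 0, "dy": 0, "dz": 0, "wx": 0, "wy": 0, "wz": 0}
    - {"gripper": 0, "dx": 0, "dy": 0, "dz": 0, "wx": 0, "wy": 0, "wz": 0}
    - {"gripper": 0, "dx": 0, "dy": 0, "dz": 0, "wx": 0, "wy": 0, "wz": 0}
    - {"gripper": 0, "dx": 0, "dy": 0, "dz": 0, "wx": 0, "wy": 0, "wz": 0}
    - {"gripper": 0, "dx": 0, "dy": 0, "dz": 0, "wx": 0, "wy": 0, "wz": 0}

```text
time_s: 46.65
ee_pos: [0.4957, -0.3386, 0.1074]
ee_rot: [0.365, 3.118, -0.0]
wrist_force: [1.7, 5.0, 6.4]
grip_width: 0.0133
```

```bash
python3 - <<'E'
from h import *
k=RK((-66,-180,0)); go(k[0],k[1],.105,YAW+np.pi-.3);print(state()["moment"])
E
```

```text
t 46.6 psi 2.909 pos [ 0.4957 -0.3386  0.1074] tool-z [ 0.002 -0.    -1.   ] F [1.7 5.  6.4] w 0.0133 | d [ 0.0012 -0.0003  0.0024] wz -0.007
[ 0.60067512 -0.23862875 -0.02273111]
```

Gripped at a width of 13 mm. I need about 1.23 rad clockwise, to about 1.53.

>>> move_arm:
  commands:
    - {"gripper": 0, "dx": 0, "dy": 0, "dz": -0.001, "wx": 0, "wy": 0, "wz": 0.12}
    - {"gripper": 0, "dx": 0, "dy": 0, "dz": 0, "wx": 0, "wy": 0, "wz": 0.12}
    - {"gripper": 0, "dx": 0, "dy": 0, "dz": 0, "wx": 0, "wy": 0, "wz": 0.12}
    - {"gripper": 0, "dx": 0, "dy": 0, "dz": 0, "wx": 0, "wy": 0, "wz": 0.12}
    - {"gripper": 0, "dx": 0, "dy": 0, "dz": 0, "wx": 0, "wy": 0, "wz": 0.12}
    - {"gripper": 0, "dx": 0, "dy": 0, "dz": 0, "wx": 0, "wy": 0, "wz": 0.12}

```text
time_s: 47.25
ee_pos: [0.495, -0.3394, 0.1075]
ee_rot: [1.446, 2.787, -0.001]
wrist_force: [0.2, -1.0, -2.7]
grip_width: 0.0128
```

>>> move_arm:
  commands:
    - {"gripper": 0, "dx": 0, "dy": 0, "dz": 0, "wx": 0, "wy": 0, "wz": 0.12}
    - {"gripper": 0, "dx": 0, "dy": 0, "dz": 0, "wx": 0, "wy": 0, "wz": 0.12}
    - {"gripper": 0, "dx": 0, "dy": 0, "dz": 0, "wx": 0, "wy": 0, "wz": 0.12}
    - {"gripper": 0, "dx": 0, "dy": 0, "dz": 0, "wx": 0, "wy": 0, "wz": 0.12}
    - {"gripper": 0, "dx": 0, "dy": 0, "dz": 0, "wx": 0, "wy": 0, "wz": 0.04}
    - {"gripper": 0, "dx": 0, "dy": 0, "dz": 0, "wx": 0, "wy": 0, "wz": 0}

```text
time_s: 47.85
ee_pos: [0.4943, -0.3396, 0.1075]
ee_rot: [2.109, 2.327, -0.002]
wrist_force: [-1.5, -2.4, 1.6]
grip_width: 0.0133
```

```bash
python3 - <<'E'
from h import *
k=RK((-66,-180,0)); go(k[0],k[1],.105,YAW+np.pi-1.55);print(state()["moment"])
E
```

```text
t 47.9 psi 1.669 pos [ 0.4943 -0.3396  0.1075] tool-z [-0.    -0.001 -1.   ] F [-1.5 -2.4  1.6] w 0.0133 | d [0.001  0.0002 0.0025] wz 0.004
[-0.37346675  0.46747277 -0.04132387]
```

Now I'll release, rise and clear the view.

>>> move_arm:
  commands:
    - {"gripper": 0.5, "dx": 0, "dy": 0, "dz": 0, "wx": 0, "wy": 0, "wz": 0}
    - {"gripper": 0.6, "dx": 0, "dy": 0, "dz": 0, "wx": 0, "wy": 0, "wz": 0}
    - {"gripper": 0.6, "dx": 0, "dy": 0, "dz": 0, "wx": 0, "wy": 0, "wz": 0}
    - {"gripper": 0.6, "dx": 0, "dy": 0, "dz": -0.03, "wx": 0, "wy": 0, "wz": 0}
    - {"gripper": 0.6, "dx": 0, "dy": 0, "dz": -0.04, "wx": 0, "wy": 0, "wz": 0}
    - {"gripper": 0.6, "dx": 0, "dy": 0, "dz": -0.04, "wx": 0, "wy": 0, "wz": 0}
    - {"gripper": 0.6, "dx": -0.04, "dy": 0, "dz": 0, "wx": 0, "wy": 0, "wz": 0}
    - {"gripper": 0.6, "dx": -0.04, "dy": -0.02, "dz": 0, "wx": 0, "wy": 0, "wz": 0}

```text
time_s: 48.65
ee_pos: [0.4854, -0.4213, 0.2195]
ee_rot: [2.101, 2.328, 0.001]
wrist_force: [0.1, -0.4, -0.2]
grip_width: 0.0513
```

>>> move_arm:
  commands:
    - {"gripper": 0.6, "dx": -0.04, "dy": -0.03, "dz": 0, "wx": 0, "wy": 0, "wz": 0}
    - {"gripper": 0.6, "dx": -0.04, "dy": -0.03, "dz": 0, "wx": 0, "wy": 0, "wz": 0}
    - {"gripper": 0.6, "dx": -0.03, "dy": -0.03, "dz": 0, "wx": 0, "wy": 0, "wz": 0}
    - {"gripper": 0.6, "dx": -0.02, "dy": -0.03, "dz": 0, "wx": 0, "wy": 0, "wz": 0}
    - {"gripper": 0.6, "dx": 0, "dy": 0, "dz": 0, "wx": 0, "wy": 0, "wz": 0}

```text
time_s: 49.15
ee_pos: [0.3721, -0.565, 0.2167]
ee_rot: [-2.114, -2.323, 0.003]
wrist_force: [0.2, -0.1, -0.7]
grip_width: 0.0511
```

```bash
python3 - <<'E'
from h import *
t=read_camera("top"); cv2.imwrite("pics/top9.png",t[:,:,::-1]); crop(t,290,130,480,260,4.2,"z1t")
s=read_camera("scene"); cv2.imwrite("pics/scene9.png",s[:,:,::-1]); crop(s,280,110,440,240,4.6,"z1s")
E
```

```text
(no output)
```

View pics/z1t.png

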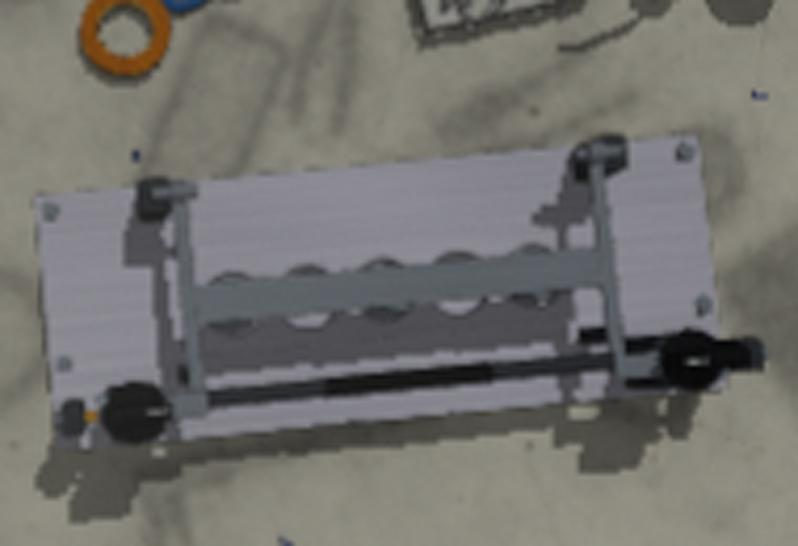

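View pics/z1s.png

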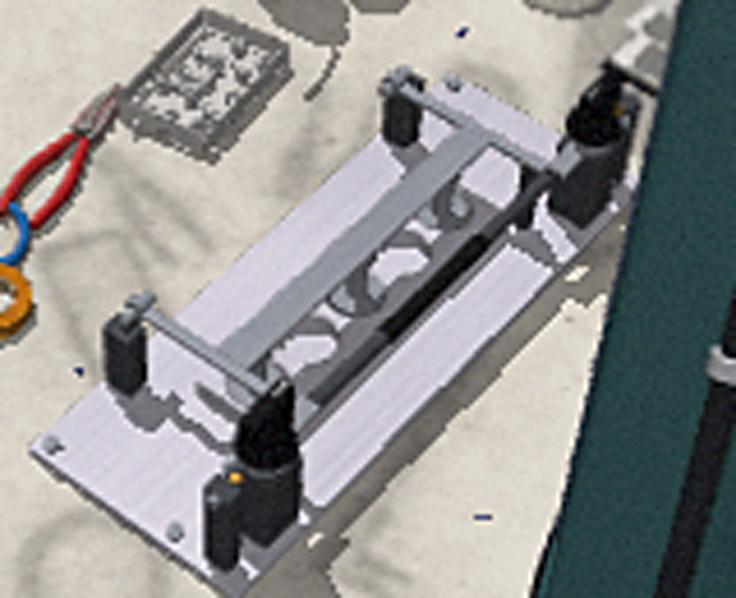

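View pics/top9.png

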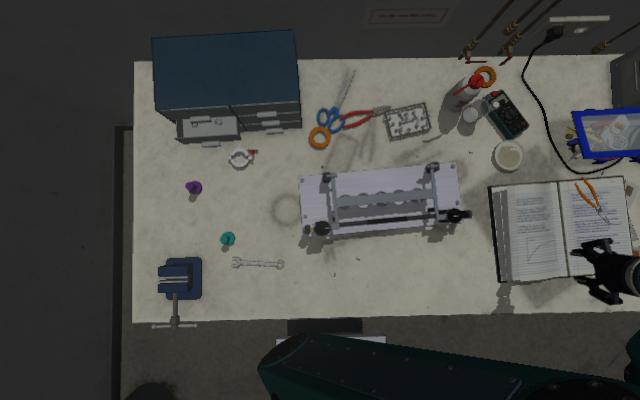

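The bar is shut, both dogs sit over the arms, and the stubs show under the strip in pockets 1, 3 and 5. The bystanders haven't moved. I'll compare with the first picture, then hand in.

```bash
python3 - <<'E'
from h import *
a=cv2.imread("pics/top0.png").astype(int);b=cv2.imread("pics/top9.png").astype(int)
d=np.abs(a-b).max(2)
for n,(x0,y0,x1,y1) in dict(rod=(345,210,435,235),strip=(338,185,440,203),rknob=(440,200,475,225),lknob=(300,215,345,240),spanner=(225,250,290,275),ring=(225,140,260,170),tape=(300,120,335,155),purple=(180,175,206,203)).items():
    print(n,(d[y0:y1,x0:x1]>30).sum())
close_job()
E
```

```text
rod 71
strip 22
rknob 5
lknob 79
spanner 29
ring 0
tape 0
purple 0
the job is handed in; nothing more can be done
```

The job is handed in at about 49 s of the 210 s allowed, and every step was done in the order asked.

**What I did:**
- I unlocked the right knob and swung the bar up to about 1.87 rad.
- Three steel stubs were on the bench. I loaded them upright into pockets 1, 3 and 5.
- I swung the bar shut until it met its stop. It read about 0 rad there, with about 8 N pushing back.
- Only then did I turn the left and then the right knob clockwise, each to about 1.53, past the detent at 1.1.

**Last checks:**
- The final pictures show both dogs over the bar's arms and stubs under the strip in pockets 1, 3 and 5. No steel stubs are left on the bench, and the gripper is clear.
- Compared with the first picture, the right knob, ring clamp, tape and purple look-alike are unchanged. I checked the turquoise look-alike only by eye, and it looked unmoved.
- **Small differences left:** the comparison still showed changed pixels around the handle rod (71), the strip (22) and the spanner (29). I take these for shadows, the loaded stubs under the strip and the removed stub's shadow near the spanner, but I didn't look further into them. The left knob also differed (79 pixels), as it should, since it is now locked.

Nothing failed. I never saw a stub knocked aside or the grip slacken.

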